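# Close up the pantry boxes and hang up the measuring cups

## Task

Tidy the pantry counter after refilling: take the measuring cup out of the large storage box and hang it, and any other cup that is there, by the handle on the hook stand. Every lid that is lying on the counter goes into the mouth of the box it fits and is pressed fully home, so that its top is flush with the rim; a box whose lid is missing stays open. Leave the jar, the bottle and the bowl where they are.

Things in the scene. Friction and masses are not known exactly. Their poses are not given: they have to be found in the camera images.
- lid_large: Wooden lid of box_large: slab 112 x 112 x 14 mm (its x by y), 0.16 kg, with a bar handle upright on the middle of its top: 56 mm along the lid's x, 18 mm wide, its top 44 mm above the underside. Origin: centre of the underside, z up. Starts flat on the counter, handle up; may be absent (None). Has 2.5 mm of play each side in the box's mouth, in any quarter turn.
- box_large: Grey open storage box, fixed, 80 mm high, walls 6 mm, mouth 117 x 117 mm (its x by y); firm food fills it to 55 mm above the counter. Origin: centre of the underside. A white gasket frame, 10 mm wide, lies 6 mm below the rim: a lid laid in rests on it 8 mm proud. Pushed with about 12 N, it slides down 8 mm to a stop and stays, the lid's top then flush with the rim.
- seat_large (a point): Point on the axis of box_large, 66 mm above the counter (14 mm below the rim): where the centre of the lid's underside is when the lid is fully home.
- lid_long: Wooden lid of box_long: slab 130 x 80 x 14 mm (its x by y), 0.16 kg, with a bar handle upright on the middle of its top: 56 mm along the lid's x, 18 mm wide, its top 44 mm above the underside. Origin: centre of the underside, z up. Starts flat on the counter, handle up; may be absent (None). Has 2.5 mm of play each side in the box's mouth.
- box_long: Grey open storage box, fixed, 80 mm high, walls 6 mm, mouth 135 x 85 mm (its x by y); firm food fills it to 55 mm above the counter. Origin: centre of the underside. A white gasket frame, 10 mm wide, lies 6 mm below the rim: a lid laid in rests on it 8 mm proud. Pushed with about 12 N, it slides down 8 mm to a stop and stays, the lid's top then flush with the rim.
- seat_long (a point): Point on the axis of box_long, 66 mm above the counter (14 mm below the rim): where the centre of the lid's underside is when the lid is fully home.
- lid_small: Wooden lid of box_small: slab 84 x 84 x 14 mm (its x by y), 0.16 kg, with a bar handle upright on the middle of its top: 56 mm along the lid's x, 18 mm wide, its top 44 mm above the underside. Origin: centre of the underside, z up. Starts flat on the counter, handle up; may be absent (None). Has 2.5 mm of play each side in the box's mouth, in any quarter turn.
- box_small: Grey open storage box, fixed, 80 mm high, walls 6 mm, mouth 89 x 89 mm (its x by y); firm food fills it to 55 mm above the counter. Origin: centre of the underside. A white gasket frame, 10 mm wide, lies 6 mm below the rim: a lid laid in rests on it 8 mm proud. Pushed with about 12 N, it slides down 8 mm to a stop and stays, the lid's top then flush with the rim.
- seat_small (a point): Point on the axis of box_small, 66 mm above the counter (14 mm below the rim): where the centre of the lid's underside is when the lid is fully home.
- cup_in_box: Steel measuring cup, 60 mm diameter (54 at the foot), 70 mm high, wall 3 mm, 0.14 kg. A closed loop handle of 8 mm bar stands out to the cup's +y, in its y-z plane, out to y = 70 mm, from z = 22 to 68 mm. Origin: centre of the base, z up. Starts upright on the food in box_large, its mouth 45 mm above the rim.
- cup_on_counter: Steel measuring cup, 60 mm diameter (54 at the foot), 70 mm high, wall 3 mm, 0.14 kg. A closed loop handle of 8 mm bar stands out to the cup's +y, in its y-z plane, out to y = 70 mm, from z = 22 to 68 mm. Origin: centre of the base, z up. Starts upright on the counter; may be absent (None).
- cup_in_box_loop (a point): Centre of the opening in the handle of cup_in_box: 46 mm from the cup's axis, 45 mm above its base. The opening is 30 mm high and 32 mm deep (radially).
- cup_on_counter_loop (a point): Centre of the opening in the handle of cup_on_counter: 46 mm from the cup's axis, 45 mm above its base. The opening is 30 mm high and 32 mm deep (radially).
- hook_stand: Fixed stand: wooden foot, post at its origin, crossbar 12 mm thick along its y at 180 mm height. Two hooks of 8 mm bar stick out level from the crossbar to the stand's -x (towards the robot) at y = -75 and +75 mm, 115 mm long, then an upturned tip 13 mm farther out and 14 mm up. Nothing rises above 198 mm. Origin on the counter, z up.
- hook_right (a point): Point on the axis of the hook at the stand's y = -75 mm, 75 mm out from the crossbar, 180 mm above the counter.
- hook_left (a point): Point on the axis of the hook at the stand's y = +75 mm, 75 mm out from the crossbar, 180 mm above the counter.
- glass_jar: Bystander: closed glass jar, 84 mm across, 130 mm high; origin under its centre.
- oil_bottle: Bystander: green glass bottle, 64 mm across, 190 mm high; origin under its centre.
- honey_pot: Bystander: terracotta bowl, 100 mm across, 60 mm high; origin under its centre.
Things that resemble listed ones, but are neither listed nor needed, are in the scene too. Leave any green or purple look-alike of the box_small alone.

How it is judged:
By the outcome, as a careful person would: the job done as asked, in the order asked, and still so for the second after the job is handed in, with the robot touching nothing.
Of lid_large, lid_long, lid_small, cup_on_counter only 3 to 4 are there at a start; the rules pass over those that are not, and their reading is None.
At some moment in a run one of lid_large, lid_long, lid_small may be knocked a few centimetres aside while the robot is not near it.
It also fails if it takes over 210 s, if anything falls off the work surface, if the arm or the gripper's body presses on something with over 40 N, if the wrist force passes 120 N, or if a joint passes its speed limit or range.

## Robot

A 7-joint arm with a two-finger parallel gripper is mounted at the origin on the work surface. World frame = base frame: x ahead of the robot, y to its left, z up, the work surface at z = 0. Lengths are in mm, angles in rad, forces in N, time in s.
With the tool pointing down it reaches from about 425 to 825 mm from the base axis. Payload 3.6 kg.
Tool frame: the origin (TCP) lies at the very end of the fingers, on their centre line; the grasp point (between the pads) lies 19 mm behind it; z points along the fingers, y is the direction in which the jaws open and shut (so a half turn about z gives the same grasp; the last joint's range is limited). The gripper opens to 93 mm and grips with 3 to 60 N. Pads are 15 mm wide; open, the fingers measure 128 mm over their backs; the gripper's body (75 mm by 188 mm) begins 65 mm behind the grasp point.
Start: joints at [1.079, 0.615, -0.013, 1.423, 0.008, 1.103, -0.04], TCP at [291.365, -581.006, 218.64] pointing down, gripper open.
Joint ranges: [-3.12, 3.12], [-0.3, 2.06], [-1.34, 1.32], [0.26, 2.42], [-1.36, 4.5], [0.01, 1.98], [-2.84, 2.84]. Speed limits (rad/s): [2.79, 2.79, 3.14, 3.14, 3.14, 3.14, 3.14].

## Interface

Orientations are given as a unit quaternion [w, x, y, z].
In Python, from bench import env gives the robot as it stands. The module is installed in compiled form; this text tells all that it offers.
- The arm moves only by the tool servo_tool, never from a script. Its arguments are lists of equal length, an entry for each row: "rot": the turn, a rotation vector about the tool's x, y, z in degrees, a list of three; "slide": the shift along the tool's x, y, z in cm, a list of three; "fingers": the opening, from 0 (shut) to 1 (fully open). In form: {"rot": [[wx, wy, wz], ...], "slide": [[dx, dy, dz], ...], "fingers": [fingers, ...]}. A call has exactly 8 rows; each row is the pose to reach, as a shift and turn from the pose measured when the call began, along the tool's axes at that moment; what a row does not reach only later rows make up. A row lasts 1/12 s, in which the tool goes at most 41.7 mm and 7.16 degrees, less where a joint would pass 70% of its speed; a pose out of reach is approached as far as the arm can. A call with a gripper value outside its range is refused whole. The fingers move at their own pace and stop on an object; "grip_force" is the grip in N (left out, the last holds). Time passes only in rows, so rows that repeat a pose let the fingers close, or fill a call up. It gives the time, the measured TCP pose, the force and the opening at its end, in the units of the state.
- env.read_state(): the state, without advancing time (a new reading comes with each control period).
- env.get_image(name): name is "scene" or "top" or "wrist"; returns (picture, depth): 384x512x3 uint8, blue, green, red; 384x512 float32, mm along the optical axis (not along the pixel's ray), 0 where there is no reading.
- env.calibration(name): a dict with "fx", "fy", "cx", "cy" (pixels), "extrinsics" (4x4, takes a point from camera to world coordinates); the wrist camera has in their place "T_tool_cam" (4x4, takes a point from camera to tool coordinates, whose origin is the TCP and whose axes are the flange's). Camera axes: x right, y up, looking along -z (the intrinsics and any distortion apply to the point x, -y, -z); pixel columns grow to the right and rows downward; lengths in mm; the calibration is good to about 2 mm. A picture is of the moment at which its call begins: read the wrist's pose just before it. calibration takes no time and is no camera call.
- env.finish_job(): hands the job in, once; it reports no verdict.
The state is a dict: "time_s": time; "joint_pos": joint angles; "qvel": joint speeds; "joint_efforts": joint torques, N m; "tool_pos": TCP position; "tcp_rot": TCP orientation; "contact_force": force on the tool from outside, world axes, zero at the start; "moment": the same for the moment, N m; "width": finger opening in mm.
Only numpy, scipy, OpenCV 4.12 (cv2) and the standard library are available. Lean on these libraries where they do the work, as an engineer would, in place of code of your own. Each camera call takes 0.05 s, during which the arm holds its last target.

## Working session

There is one attempt and no reset: what is moved stays moved. The work goes in short steps, Python scripts to look and compute and a tool call to move; the robot and the scene stay as the last step left them, time stands still between calls to the robot, and variables do not carry over. Pictures are saved under pics/ and viewed, and the job is handed in when it is done.

Besides the shell and the picture viewer there is one more tool, called after ">>>" in YAML: its name, and indented under it one key for each argument. servo_tool: Moves the arm, as the interface text tells. Its arguments: {"type":"object","properties":{"rot":{"type":"array","items":{"type":"array","items":{"type":"number"}}},"slide":{"type":"array","items":{"type":"array","items":{"type":"number"}}},"fingers":{"type":"array","items":{"type":"number"}},"grip_force":{"type":"number"}},"required":["rot","slide","fingers"]}

```bash
mkdir -p pics
cat > h.py <<'E'
import numpy as np, cv2
from bench import env
from scipy.spatial.transform import Rotation as R
def snap(n,f):
    s=env.read_state(); im,d=env.get_image(n); cv2.imwrite('pics/'+f+'.png',im); np.savez('pics/'+f+'.npz',im=im,d=d,pos=s['tool_pos'],q=s['tcp_rot']); return im,d,s
def load(f):
    z=np.load('pics/'+f+'.npz'); return z['im'],z['d'],z['pos'],z['q']
def Rt(q): return R.from_quat([q[1],q[2],q[3],q[0]])
def ext(n,pos=None,q=None):
    c=env.calibration(n)
    if n=='wrist':
        T=np.eye(4);T[:3,:3]=Rt(q).as_matrix();T[:3,3]=pos; return c,T@np.array(c['T_tool_cam'])
    return c,np.array(c['extrinsics'])
def cloud(n,f):
    im,d,p,q=load(f); c,T=ext(n,p,q)
    v,u=np.mgrid[:d.shape[0],:d.shape[1]]
    x=(u-c['cx'])/c['fx']*d; y=-(v-c['cy'])/c['fy']*d
    P=np.stack([x,y,-d,np.ones_like(d)],-1)@T.T
    P=P[...,:3]; P[d<=0]=np.nan
    return im,P
def rel(target,q_t=None):
    s=env.read_state(); r=Rt(s['tcp_rot'])
    sl=r.inv().apply(np.array(target)-s['tool_pos'])/10
    out=[np.round(sl,2)]
    if q_t is not None: out.append(np.round(np.degrees((r.inv()*q_t).as_rotvec()),1))
    return out
E
python3 - <<'E'
from h import *
s=env.read_state(); print({k:np.round(v,3) for k,v in s.items()})
for n in['scene','top','wrist']:
    c=env.calibration(n); print(n,c)
    snap(n,n+'0')
E
```

```text
{'time_s': np.float64(0.0), 'joint_pos': array([ 1.079,  0.616, -0.013,  1.425,  0.008,  1.103, -0.04 ]), 'qvel': array([ 0.001, -0.   ,  0.002, -0.002,  0.001,  0.   , -0.001]), 'joint_efforts': array([-1.0000e-03, -4.5894e+01,  2.0900e-01, -1.6574e+01, -6.1000e-02,
        2.0000e-02,  0.0000e+00]), 'tool_pos': array([ 290.99 , -580.327,  217.492]), 'tcp_rot': array([-0.001,  0.973,  0.23 , -0.   ]), 'contact_force': array([ 0.04 , -0.074, -0.419]), 'moment': array([ 0.049,  0.02 , -0.02 ]), 'width': np.float64(93.172)}
scene {'fx': 391.493455429897, 'fy': 391.493455429897, 'cx': 248.79346726680586, 'cy': 190.66374941766358, 'extrinsics': array([[ 3.35072196e-01, -7.30917999e-01,  5.94546467e-01,
         1.31828824e+03],
       [ 9.42018866e-01,  2.72001195e-01, -1.96509049e-01,
        -2.01744758e+02],
       [-1.80853489e-02,  6.25918707e-01,  7.79678583e-01,
         1.10579998e+03],
       [ 0.00000000e+00,  0.00000000e+00,  0.00000000e+00,
         1.00000000e+00]])}
top {'fx': 381.3778293525949, 'fy': 381.3778293525949, 'cx': 261.1196445205097, 'cy': 192.81267208854877, 'extrinsics': array([[ 3.83417139e-04,  9.95215668e-01, -9.77017209e-02,
         4.91893134e+02],
       [-9.99859253e-01,  2.02025949e-03,  1.66550877e-02,
         6.84418400e+01],
       [ 1.67727870e-02,  9.76815838e-02,  9.95076370e-01,
         1.22949441e+03],
       [ 0.00000000e+00,  0.00000000e+00,  0.00000000e+00,
         1.00000000e+00]])}
wrist {'fx': 270.1409794525386, 'fy': 270.1409794525386, 'cx': 250.0461697727394, 'cy': 191.2248705805476, 'T_tool_cam': array([[ 1.29954279e-03,  9.70745260e-01,  2.40108209e-01,
         6.68585881e+01],
       [ 9.99998742e-01, -1.04302300e-03, -1.19542567e-03,
        -3.27498046e-01],
       [-9.10015423e-04,  2.40109460e-01, -9.70745394e-01,
        -1.66607924e+02],
       [ 0.00000000e+00,  0.00000000e+00,  0.00000000e+00,
         1.00000000e+00]])}
```

View pics/top0.png

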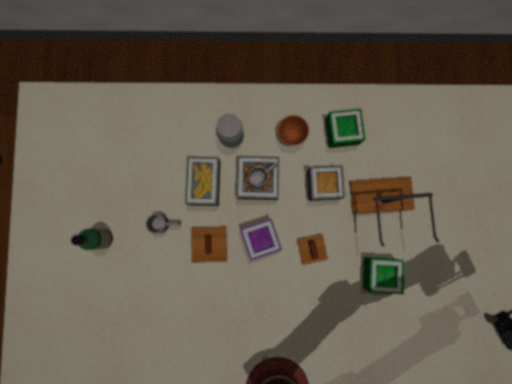

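View pics/scene0.png

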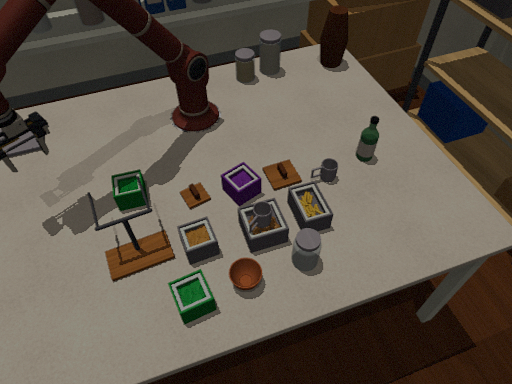

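View pics/wrist0.png

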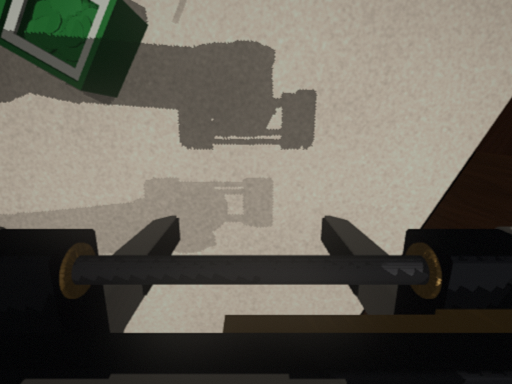

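```bash
cat > m0.py <<'E'
from h import *
im,P=cloud('top','top0')
def reg(name,u0,u1,v0,v1,z0,z1):
    Q=P[v0:v1,u0:u1].reshape(-1,3); Q=Q[(Q[:,2]>z0)&(Q[:,2]<z1)]
    if len(Q)<4: print(name,len(Q));return
    (c,wh,a)=cv2.minAreaRect(Q[:,:2].astype(np.float32))
    print(name,len(Q),'rect',np.round(c,1),np.round(wh,1),round(a,1),'zmed',round(float(np.median(Q[:,2])),1),'mean',np.round(Q.mean(0),1))
reg('counter',100,130,300,330,-50,50)
reg('lidA slab',180,240,215,275,9,25)
reg('lidA bar',180,240,215,275,30,60)
reg('lidB slab',290,335,225,275,9,25)
reg('lidB bar',290,335,225,275,30,60)
reg('purple rim',235,290,210,265,70,95)
reg('boxlarge rim',232,284,150,206,72,88)
reg('boxlong rim',180,225,150,212,72,88)
reg('boxsmall rim',300,352,158,206,72,88)
reg('cup box',232,284,150,206,100,140)
reg('cup ctr',140,190,205,240,30,90)
reg('cup ctr hi',140,190,205,240,60,90)
reg('foot',345,415,175,215,3,35)
reg('cross+hooks',345,450,175,250,165,205)
reg('green near',355,410,250,300,70,95)
reg('bottle',65,115,220,260,30,220)
E
python3 m0.py
python3 - <<'E'
import cv2
im=cv2.imread('pics/top0.png')
cv2.imwrite('pics/top0z.png',cv2.resize(im[120:280,140:300],None,fx=3.7,fy=3.7,interpolation=cv2.INTER_CUBIC))
cv2.imwrite('pics/top0y.png',cv2.resize(im[150:300,290:450],None,fx=4,fy=4,interpolation=cv2.INTER_CUBIC)[:600])
E
```

```text
counter 899 rect [230.4 506. ] [90.7 93. ] 1.4 zmed -1.0 mean [229.8 505.8  -1. ]
lidA slab 1075 rect [454.9 227.7] [123.1 141.1] 1.6 zmed 13.1 mean [450.2 211.8  13.3]
lidA bar 122 rect [479.8 240.4] [130.6  46.2] 42.7 zmed 42.2 mean [450.3 214.3  41.6]
lidB slab 570 rect [ 434.1 -114.9] [84. 84.] 11.5 zmed 13.3 mean [ 434.  -114.    13.4]
lidB bar 112 rect [ 434.  -115.1] [55.8 18.3] 10.2 zmed 42.3 mean [ 434.  -114.5   42.1]
purple rim 601 rect [466.4  49.5] [101.3 100.9] 18.7 zmed 75.6 mean [466.2  49.6  76. ]
boxlarge rim 715 rect [656.4  58.8] [128.6 129.6] 89.3 zmed 76.9 mean [654.7  60.5  77.1]
boxlong rim 652 rect [645.4 230. ] [ 97.9 147.5] 88.5 zmed 76.4 mean [646.5 230.4  76.8]
boxsmall rim 526 rect [ 640.5 -153.7] [101.  101.9] 2.7 zmed 76.3 mean [ 640.6 -154.7   76.7]
cup box 141 rect [665.6  49.9] [58.3 92.6] 58.9 zmed 121.8 mean [659.8  47.3 119.6]
cup ctr 211 rect [514.7 348.7] [55.6 98.1] 3.1 zmed 64.7 mean [513.3 359.5  58.2]
cup ctr hi 123 rect [513.7 348.8] [54.3 96.9] 0.0 zmed 67.4 mean [512.9 352.5  67.4]
foot 1901 rect [ 608.  -336.6] [225.9 124.8] 89.1 zmed 15.2 mean [ 607.9 -336.7   15. ]
cross+hooks 545 rect [ 525.1 -349.5] [138.1 165.5] 5.0 zmed 183.4 mean [ 550.3 -346.4  183.6]
green near 666 rect [ 356.9 -327.6] [103.1 101.8] 87.3 zmed 75.5 mean [ 356.  -329.1   76. ]
bottle 681 rect [467.6 543.1] [63.3 54.9] 5.1 zmed 124.6 mean [468.4 534.3 121.3]
```

View pics/top0z.png

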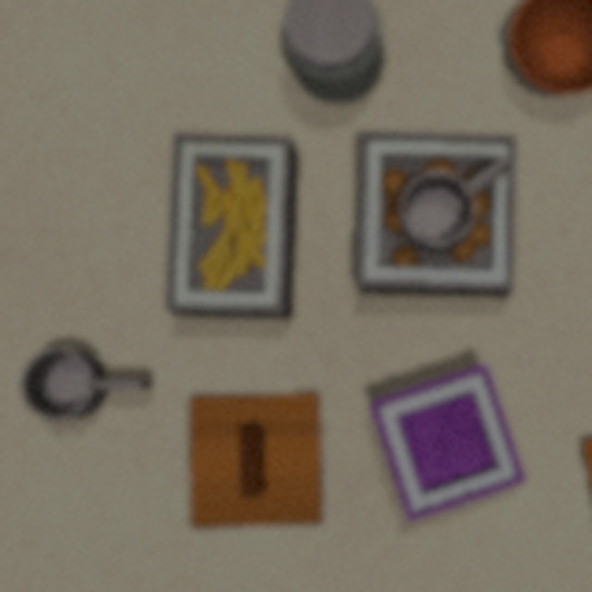

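View pics/top0y.png

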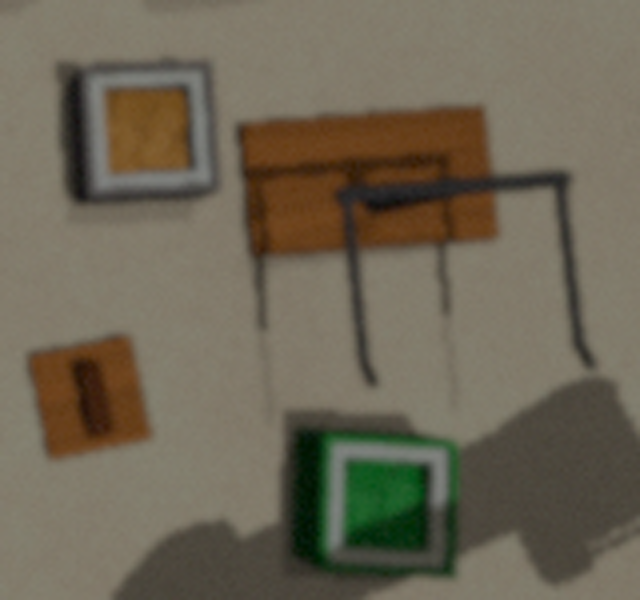

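Run:
```python
from h import *
print(rel([500,-310,340], R.from_euler('z',90,degrees=True)*R.from_euler('x',180,degrees=True)))
```

```text
[array([ 30.8 , -14.84, -12.19]), array([ -0.1,  -0.1, -63.4])]
```

>>> servo_tool:
  rot:
    - [0, 0, 0]
    - [0, 0, 0]
    - [0, 0, 0]
    - [0, 0, -7]
    - [0, 0, -14]
    - [0, 0, -21]
    - [0, 0, -28]
    - [0, 0, -35]
  slide:
    - [0, 0, -4]
    - [0, 0, -8]
    - [0, 0, -12.2]
    - [3, -1.5, -12.2]
    - [6, -3, -12.2]
    - [9, -4.5, -12.2]
    - [12, -6, -12.2]
    - [15, -7.5, -12.2]
  fingers: [1, 1, 1, 1, 1, 1, 1, 1]

```text
time_s: 0.82
tool_pos: [392.2, -444.9, 339.7]
tcp_rot: [-0.001, 0.857, 0.515, -0.0]
contact_force: [0.1, -0.1, 0.9]
width: 92.8
```

Run:
```python
from h import *
print(rel([500,-310,340], R.from_euler('z',90,degrees=True)*R.from_euler('x',180,degrees=True)))
```

```text
[array([ 1.697e+01,  3.180e+00, -1.000e-02]), array([ -0.1,  -0.1, -28. ])]
```

>>> servo_tool:
  rot:
    - [0, 0, -6]
    - [0, 0, -12]
    - [0, 0, -18]
    - [0, 0, -24]
    - [0, 0, -28]
    - [0, 0, -28]
    - [0, 0, -28]
    - [0, 0, -28]
  slide:
    - [3.4, 0.6, 0]
    - [6.8, 1.3, 0]
    - [10.2, 1.9, 0]
    - [13.6, 2.5, 0]
    - [17, 3.2, 0]
    - [17, 3.2, 0]
    - [17, 3.2, 0]
    - [17, 3.2, 0]
  fingers: [1, 1, 1, 1, 1, 1, 1, 1]

```text
time_s: 1.48
tool_pos: [499.6, -310.7, 339.4]
tcp_rot: [-0.001, 0.708, 0.706, -0.001]
contact_force: [-1.2, -0.7, -0.8]
width: 92.7
```

Run:
```python
from h import *
snap('wrist','w1')
im,P=cloud('wrist','w1')
import cv2
cv2.imwrite('pics/w1z.png',cv2.resize(im,None,fx=1.5,fy=1.5))
m=np.where((P[...,2]>165)&(P[...,2]<205),255,0).astype(np.uint8); cv2.imwrite('pics/w1m.png',m)
```

```text
(no output)
```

View pics/w1z.png

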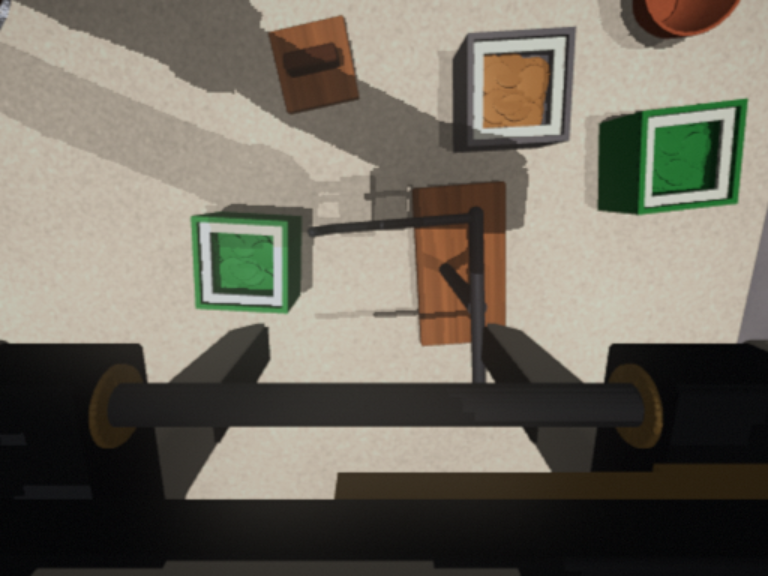

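View pics/w1m.png

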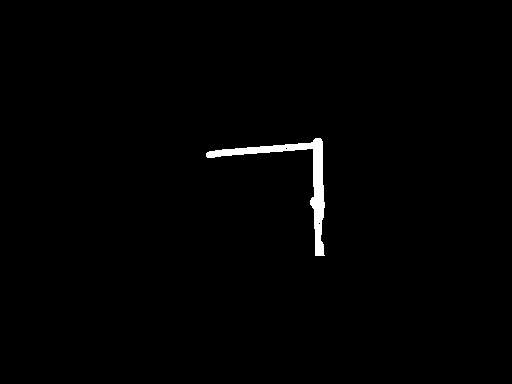

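Run:
```python
from h import *
im,P=cloud('wrist','w1')
v,u=np.mgrid[:384,:512]
def sel(u0,u1,v0,v1,z0=165,z1=205):
    m=(u>=u0)&(u<u1)&(v>=v0)&(v<v1)&(P[...,2]>z0)&(P[...,2]<z1); return P[m]
H=sel(225,308,130,165); T=sel(195,222,140,170)
H2=H
vx,vy,x0,y0=cv2.fitLine(H[:,:2].astype(np.float32),cv2.DIST_L2,0,.01,.01).ravel()
print('hook left line',vx,vy,x0,y0,'ang',np.degrees(np.arctan2(vy,vx)),'z',np.percentile(H[:,2],[5,50,95]))
print('tip',T[:,0].min(),T[T[:,0].argmin()],T[:,2].max())
C=sel(310,330,155,250)
vx2,vy2,cx,cy=cv2.fitLine(C[:,:2].astype(np.float32),cv2.DIST_HUBER,0,.01,.01).ravel()
print('cross',vx2,vy2,cx,cy,'ang',np.degrees(np.arctan2(vy2,vx2)),np.median(C[:,2]))
# same in top cam
im,P=cloud('top','top0')
H=sel(348,445,170,250,170,205)
for (a,b,c,d) in [(379,384,203,232),(431,436,203,232)]:
    L=sel(a-6,b+6,c,d,165,205); f=cv2.fitLine(L[:,:2].astype(np.float32),cv2.DIST_L2,0,.01,.01).ravel(); print('top hook',f,np.degrees(np.arctan2(f[1],f[0])),len(L))
L=sel(388,428,190,202,165,205); f=cv2.fitLine(L[:,:2].astype(np.float32),cv2.DIST_L2,0,.01,.01).ravel(); print('top cross',f,np.median(L[:,2]),np.degrees(np.arctan2(f[1],f[0])))
```

```text
hook left line 0.9969174 0.07845798 518.7831 -272.2051 ang 4.4999356 z [181.6989681  183.95005634 185.5024014 ]
tip 449.6985090683992 [ 449.69850907 -279.07452397  197.0091063 ] 199.98449148023604
cross 0.064078815 -0.99794483 583.44824 -336.2168 ang -86.326035 185.65767782780645
top hook [ 9.9653888e-01  8.3128050e-02  5.2842261e+02 -2.7267108e+02] 4.7683887 87
top hook [ 9.967130e-01  8.101370e-02  5.282609e+02 -4.225891e+02] 4.6468353 92
top cross [ 7.5695001e-02 -9.9713099e-01  5.8722534e+02 -3.5332877e+02] 183.5521038788786 -85.65884
```

Run:
```python
from h import *
print(rel([605,122,270], R.from_euler('z',127,degrees=True)*R.from_euler('x',180,degrees=True)))
```

```text
[array([43.38, 10.44,  6.96]), array([ -0.1,  -0.1, -37.2])]
```

>>> servo_tool:
  rot:
    - [0, 0, -5]
    - [0, 0, -10]
    - [0, 0, -15]
    - [0, 0, -20]
    - [0, 0, -25]
    - [0, 0, -29]
    - [0, 0, -33]
    - [0, 0, -37]
  slide:
    - [4, 1, 0]
    - [8, 2, 0]
    - [12, 3, 0]
    - [16, 4, 0]
    - [20, 5, 1]
    - [24, 6, 2]
    - [28, 7, 3]
    - [32, 8, 4]
  fingers: [1, 1, 1, 1, 1, 1, 1, 1]

```text
time_s: 2.2
tool_pos: [579.7, 4.5, 300.0]
tcp_rot: [-0.001, 0.448, 0.894, -0.001]
contact_force: [0.1, 0.2, 1.6]
width: 93.1
```

Run:
```python
from h import *
print(rel([605,122,270], R.from_euler('z',127,degrees=True)*R.from_euler('x',180,degrees=True)))
```

```text
[array([7.91, 9.06, 2.99]), array([-0.1, -0.1, -0.3])]
```

>>> servo_tool:
  rot:
    - [0, 0, 0]
    - [0, 0, 0]
    - [0, 0, 0]
    - [0, 0, 0]
    - [0, 0, 0]
    - [0, 0, 0]
    - [0, 0, 0]
    - [0, 0, 0]
  slide:
    - [2, 2.3, 1]
    - [4, 4.6, 2]
    - [6, 6.9, 3]
    - [7.9, 9.1, 3]
    - [7.9, 9.1, 3]
    - [7.9, 9.1, 3]
    - [7.9, 9.1, 3]
    - [7.9, 9.1, 3]
  fingers: [1, 1, 1, 1, 1, 1, 1, 1]

```text
time_s: 2.87
tool_pos: [605.9, 119.1, 269.9]
tcp_rot: [-0.0, 0.45, 0.893, -0.002]
contact_force: [0.1, -0.8, -0.0]
width: 92.9
```

Run:
```python
from h import *
snap('wrist','w2')
im,P=cloud('wrist','w2')
cv2.imwrite('pics/w2z.png',cv2.resize(im,None,fx=1.5,fy=1.5))
m=np.where((P[...,2]>112)&(P[...,2]<140),255,0).astype(np.uint8)
m2=np.where((P[...,2]>72)&(P[...,2]<90),255,0).astype(np.uint8); cv2.imwrite('pics/w2m.png',np.hstack([m,m2])[:, :])
```

```text
(no output)
```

View pics/w2z.png

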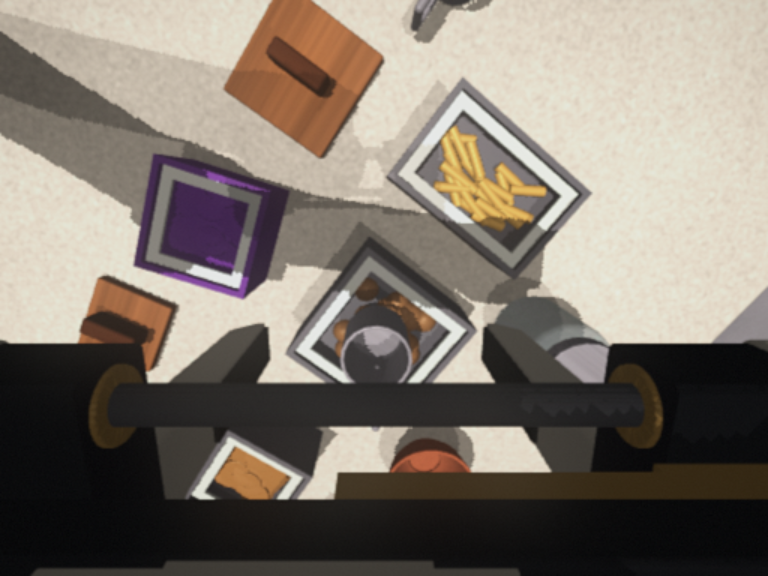

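Run:
```python
import cv2
im=cv2.imread('pics/w2m.png'); cv2.imwrite('pics/w2ms.png',cv2.resize(im,(800,300)))
```

```text
(no output)
```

View pics/w2ms.png

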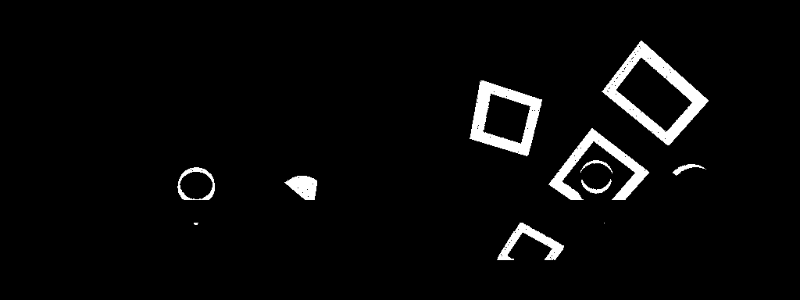

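```bash
cat > m2.py <<'E'
from h import *
import sys
im,P=cloud('wrist','w2')
v,u=np.mgrid[:384,:512]
def sel(u0,u1,v0,v1,z0,z1):
    m=(u>=u0)&(u<u1)&(v>=v0)&(v<v1)&(P[...,2]>z0)&(P[...,2]<z1); return P[m]
from scipy.optimize import least_squares
M=sel(215,285,205,256,116,140)
f=lambda p:np.hypot(M[:,0]-p[0],M[:,1]-p[1])-p[2]
r=least_squares(f,[658,52,29],loss='soft_l1');print('mouth',r.x,np.median(M[:,2]),len(M),np.abs(r.fun).max())
hd=sel(235,265,275,300,105,140);print('handle end',len(hd),hd.mean(0),hd.max(0),hd.min(0))
if len(hd): d=hd.mean(0)[:2]-r.x[:2];print(np.hypot(*d),np.degrees(np.arctan2(d[1],d[0])))
hh=sel(235,265,275,300,60,140);print(len(hh))
def rect(n,*a):
    Q=sel(*a); c,wh,an=cv2.minAreaRect(Q[:,:2].astype(np.float32)); print(n,np.round(c,1),np.round(wh,1),round(an,1),round(float(np.median(Q[:,2])),1),len(Q))
    return Q
rect('lidL',145,260,0,110,10,20); rect('lidL bar',145,260,0,110,38,50)
Q=sel(190,320,150,256,77,85);
rect('boxlong',255,400,45,190,76,86)
rect('purple',85,200,95,205,76,86)
# box large: two rim edges
np.save('pics/bl.npy',Q)
rect('boxlarge part',190,320,150,256,77,86)
E
python3 m2.py
```

```text
mouth [649.94240191  61.94751526  28.02672956] 124.77998018587888 438 2.5034068151868425
handle end 15 [689.63842367   7.40000825 123.11146554] [693.17667012  10.05732158 124.43344365] [686.79272498   4.84214799 121.15216247]
67.4626167887723 -53.9553813100597
16
lidL [449.1 215.7] [112.1 112.3] 1.7 14.4 5841
lidL bar [449.2 215.4] [56.2 18.1] 1.7 44.3 642
boxlong [643.7 198.2] [165.7 147.4] 88.5 80.5 2233
purple [465.7  51.8] [101.8 101.4] 18.6 80.3 1652
boxlarge part [656.4  92.8] [193.1 129.9] 88.8 80.6 1515
```

Run:
```python
from h import *
print(rel([650,62,89], R.from_euler('z',126,degrees=True)*R.from_euler('x',180,degrees=True)))
```

```text
[array([-7.23,  0.19, 18.1 ]), array([-0.2,  0. ,  0.5])]
```

>>> servo_tool:
  rot:
    - [0, 0, 0.5]
    - [0, 0, 0.5]
    - [0, 0, 0.5]
    - [0, 0, 0.5]
    - [0, 0, 0.5]
    - [0, 0, 0.5]
    - [0, 0, 0.5]
    - [0, 0, 0.5]
  slide:
    - [-2.5, 0.1, 3]
    - [-5, 0.2, 6]
    - [-7.2, 0.2, 9]
    - [-7.2, 0.2, 9]
    - [-7.2, 0.2, 11]
    - [-7.2, 0.2, 13]
    - [-7.2, 0.2, 13]
    - [-7.2, 0.2, 13]
  fingers: [1, 1, 1, 1, 1, 1, 1, 1]

```text
time_s: 3.58
tool_pos: [649.5, 61.5, 140.1]
tcp_rot: [-0.001, 0.455, 0.891, -0.002]
contact_force: [-0.3, -0.6, 1.6]
width: 93.0
```

Run:
```python
from h import *
snap('wrist','w3')
print(rel([650,62,89], R.from_euler('z',126,degrees=True)*R.from_euler('x',180,degrees=True)))
```

```text
[array([ 0.02, -0.03,  5.23]), array([-0.1,  0.1, -0.1])]
```

View pics/w3.png

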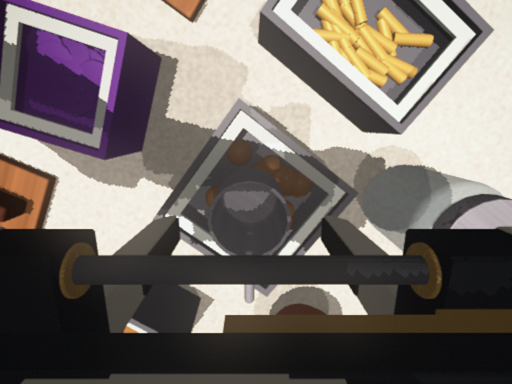

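>>> servo_tool:
  rot:
    - [0, 0, 0]
    - [0, 0, 0]
    - [0, 0, 0]
    - [0, 0, 0]
    - [0, 0, 0]
    - [0, 0, 0]
    - [0, 0, 0]
    - [0, 0, 0]
  slide:
    - [0, 0, 1.5]
    - [0, 0, 3]
    - [0, 0, 4]
    - [0, 0, 5]
    - [0, 0, 5]
    - [0, 0, 5]
    - [0, 0, 5]
    - [0, 0, 5]
  fingers: [1, 1, 1, 1, 0.3, 0.3, 0.3, 0.3]
  grip_force: 20

```text
time_s: 4.3
tool_pos: [651.1, 62.3, 92.3]
tcp_rot: [0.001, 0.455, 0.891, -0.0]
contact_force: [-0.3, 0.4, -0.7]
width: 70.8
```

>>> servo_tool:
  rot:
    - [0, 0, 0]
    - [0, 0, 0]
    - [0, 0, 0]
    - [0, 0, 0]
    - [0, 0, 0]
    - [0, 0, 0]
    - [0, 0, 0]
    - [0, 0, 0]
  slide:
    - [0, 0, 0]
    - [0, 0, 0]
    - [0, 0, -1]
    - [0, 0, -2]
    - [0, 0, -4]
    - [0, 0, -6]
    - [0, 0, -6]
    - [0, 0, -6]
  fingers: [0.3, 0.3, 0.3, 0.3, 0.3, 0.3, 0.3, 0.3]

```text
time_s: 4.97
tool_pos: [652.0, 62.8, 154.0]
tcp_rot: [0.002, 0.455, 0.891, 0.001]
contact_force: [-0.3, -0.1, -2.0]
width: 57.8
```

Run:
```python
from h import *
snap('wrist','w4'); snap('top','top1')
im,P=cloud('wrist','w4')
s=env.read_state(); r=Rt(s['tcp_rot']); Q=r.inv().apply(P.reshape(-1,3)-s['tool_pos']).reshape(P.shape)
for v in range(195,300,8): print(v,np.round(Q[v,250],0),np.round(Q[v,220],0))
```

```text
195 [ 29.   2. -29.] [ 23. -16.  -5.]
203 [ 27.   2. -35.] [ 24. -14. -26.]
211 [ 1.  3. 31.] [ 22. -13. -35.]
219 [-6.  3. 31.] [ -6. -21.  30.]
227 [-13.   3.  30.] [-12. -21.  29.]
235 [-19.   3.  30.] [-16. -20.  23.]
243 [-26.   3.  31.] [-17. -19.  12.]
251 [-27.   3.  19.] [-19. -18.   1.]
259 [  31.    2. -102.] [  31.   -6. -103.]
267 [  29.    2. -104.] [  29.   -6. -103.]
275 [  28.    2. -105.] [  27.   -6. -104.]
283 [  25.    2. -105.] [  25.   -6. -105.]
291 [-27.   2. -33.] [-25. -14. -36.]
299 [-30.   2. -36.] [-165.  -37.  151.]
```

View pics/w4.png

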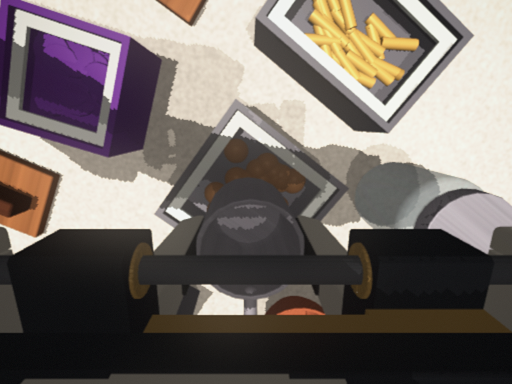

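Run:
```python
from h import *
print(rel([374,-388,275], R.from_euler('z',94.6,degrees=True)*R.from_euler('x',180,degrees=True)))
```

```text
[array([-20.25, -48.8 , -12.25]), array([-0.1,  0.1, 31.3])]
```

>>> servo_tool:
  rot:
    - [0, 0, 0]
    - [0, 0, 0]
    - [0, 0, 0]
    - [0, 0, 4]
    - [0, 0, 8]
    - [0, 0, 12]
    - [0, 0, 16]
    - [0, 0, 20]
  slide:
    - [0, 0, -3]
    - [0, 0, -7]
    - [0, 0, -11]
    - [-1, -2.5, -12.2]
    - [-2.5, -6, -12.2]
    - [-4, -9.5, -12.2]
    - [-5.4, -13, -12.2]
    - [-6.8, -16.5, -12.2]
  fingers: [0.3, 0.3, 0.3, 0.3, 0.3, 0.3, 0.3, 0.3]

```text
time_s: 5.73
tool_pos: [554.6, -91.1, 272.3]
tcp_rot: [-0.001, 0.604, 0.797, -0.002]
contact_force: [0.1, -1.3, -1.2]
width: 57.9
```

Run:
```python
from h import *
print(rel([374,-388,275], R.from_euler('z',94.6,degrees=True)*R.from_euler('x',180,degrees=True)))
```

```text
[array([-23.68, -25.44,  -0.15]), array([-0.2,  0.1, 11.1])]
```

>>> servo_tool:
  rot:
    - [0, 0, 1]
    - [0, 0, 3]
    - [0, 0, 5]
    - [0, 0, 7]
    - [0, 0, 9]
    - [0, 0, 11]
    - [0, 0, 11]
    - [0, 0, 11]
  slide:
    - [-2.5, -2.7, -0.2]
    - [-5, -5.4, -0.2]
    - [-7.5, -8.1, -0.2]
    - [-10, -10.8, -0.2]
    - [-12.5, -13.5, -0.2]
    - [-15, -16.2, -0.2]
    - [-17.5, -18.9, -0.2]
    - [-20, -21.6, -0.2]
  fingers: [0.3, 0.3, 0.3, 0.3, 0.3, 0.3, 0.3, 0.3]

```text
time_s: 6.4
tool_pos: [399.1, -343.1, 274.0]
tcp_rot: [-0.002, 0.677, 0.736, -0.002]
contact_force: [-0.0, -0.3, -1.7]
width: 58.0
```

Run:
```python
from h import *
print(rel([374,-388,176], R.from_euler('z',94.6,degrees=True)*R.from_euler('x',180,degrees=True)))
```

```text
[array([-4.27, -2.82,  9.82]), array([-0.3, -0. ,  0.1])]
```

>>> servo_tool:
  rot:
    - [0, 0, 0]
    - [0, 0, 0]
    - [0, 0, 0]
    - [0, 0, 0]
    - [0, 0, 0]
    - [0, 0, 0]
    - [0, 0, 0]
    - [0, 0, 0]
  slide:
    - [-2, -1.4, 0]
    - [-4.3, -2.8, 0]
    - [-4.3, -2.8, 2]
    - [-4.3, -2.8, 5]
    - [-4.3, -2.8, 8]
    - [-4.3, -2.8, 9.8]
    - [-4.3, -2.8, 9.8]
    - [-4.3, -2.8, 9.8]
  fingers: [0.3, 0.3, 0.3, 0.3, 0.3, 0.3, 0.3, 0.3]

```text
time_s: 7.07
tool_pos: [373.3, -387.6, 174.7]
tcp_rot: [-0.004, 0.677, 0.736, -0.002]
contact_force: [0.2, -0.0, -2.2]
width: 57.9
```

Run:
```python
from h import *
im,d,s=snap('wrist','w5'); snap('scene','sc5'); snap('top','top5')
cv2.imwrite('pics/sc5z.png',cv2.resize(cv2.imread('pics/sc5.png')[100:300,40:240],None,fx=3,fy=3,interpolation=cv2.INTER_CUBIC))
cv2.imwrite('pics/top5z.png',cv2.resize(cv2.imread('pics/top5.png')[150:300,340:490],None,fx=4,fy=4,interpolation=cv2.INTER_CUBIC))
im,P=cloud('wrist','w5')
r=Rt(s['tcp_rot']); Q=r.inv().apply(P.reshape(-1,3)-s['tool_pos']).reshape(P.shape)
for v in range(195,330,6): print(v,np.round(Q[v,250],0),np.round(P[v,250],0),np.round(Q[v,220],0))
```

```text
195 [ 30.   1. -26.] [ 372. -358.  200.] [ 23. -18.  -1.]
201 [ 28.   1. -32.] [ 372. -360.  206.] [ 25. -16. -20.]
207 [ 5.  1. 32.] [ 373. -383.  142.] [ 25. -15. -32.]
213 [-0.  1. 33.] [ 374. -388.  142.] [ 22. -15. -34.]
219 [-5.  1. 33.] [ 374. -393.  142.] [ -5. -23.  32.]
225 [-10.   1.  32.] [ 374. -397.  143.] [-10. -23.  33.]
231 [-15.   1.  33.] [ 375. -402.  142.] [-14. -23.  29.]
237 [-20.   1.  33.] [ 375. -408.  142.] [-16. -22.  23.]
243 [-26.   1.  33.] [ 376. -413.  142.] [-17. -21.  15.]
249 [-27.   1.  25.] [ 376. -414.  150.] [-18. -20.   6.]
255 [-24.   1.  10.] [ 376. -411.  165.] [-18. -19.  -3.]
261 [  31.    0. -100.] [ 372. -357.  275.] [  31.   -8. -101.]
267 [  31.    0. -104.] [ 372. -357.  279.] [  30.   -8. -102.]
273 [  28.    0. -102.] [ 372. -360.  277.] [  29.   -7. -103.]
279 [  27.    0. -102.] [ 372. -361.  277.] [  27.   -8. -103.]
285 [-24.   1. -27.] [ 376. -412.  202.] [-21. -16. -33.]
291 [-26.   1. -30.] [ 376. -414.  205.] [-23. -16. -34.]
297 [-28.   1. -33.] [ 377. -415.  208.] [-174.  -42.  173.]
303 [-34.   1. -30.] [ 377. -421.  205.] [-186.  -43.  175.]
309 [-38.   1. -30.] [ 377. -425.  205.] [-195.  -43.  174.]
315 [  22.    0. -110.] [ 373. -366.  285.] [  23.   -7. -112.]
321 [  23.    0. -113.] [ 373. -365.  288.] [  23.   -7. -113.]
327 [  22.    0. -115.] [ 373. -365.  290.] [  23.   -6. -115.]
```

View pics/sc5z.png

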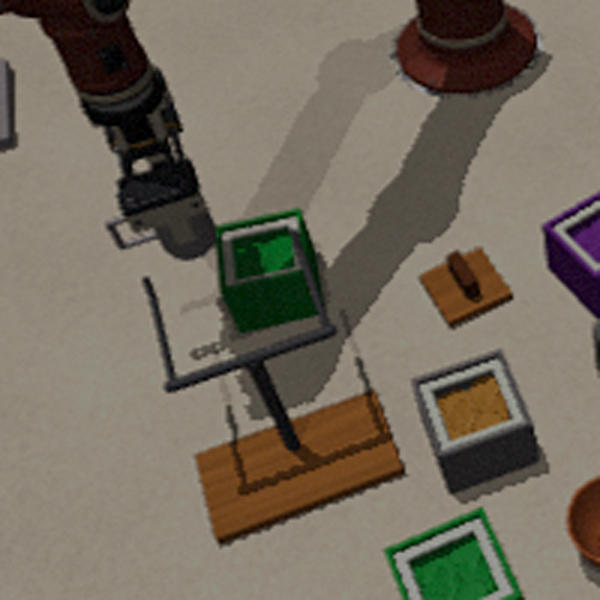

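View pics/top5z.png

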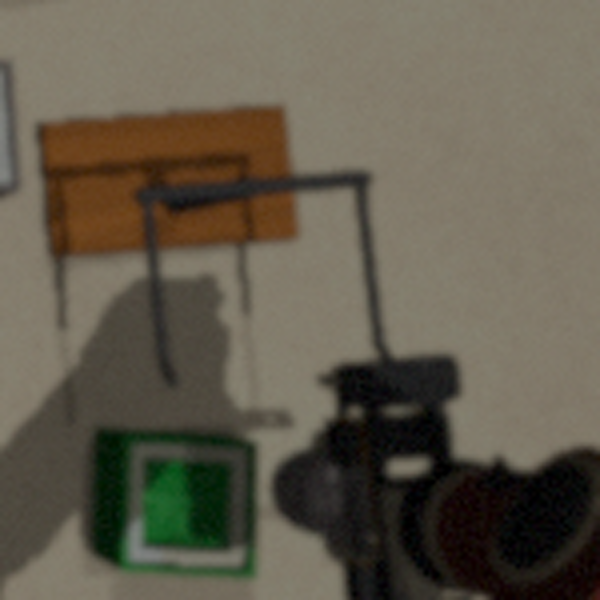

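View pics/w5.png

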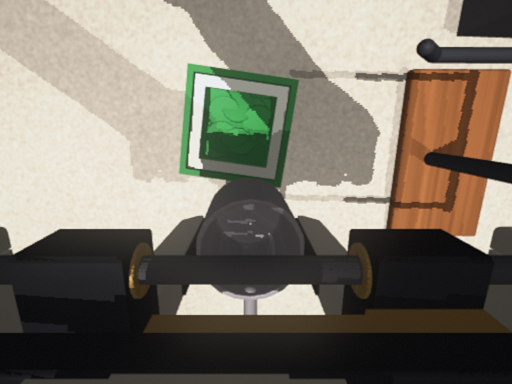

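>>> servo_tool:
  rot:
    - [0, 0, 0]
    - [0, 0, 0]
    - [0, 0, 0]
    - [0, 0, 0]
    - [0, 0, 0]
    - [0, 0, 0]
    - [0, 0, 0]
    - [0, 0, 0]
  slide:
    - [0, 0, -0.5]
    - [0, 1, -0.5]
    - [0, 2.5, -0.5]
    - [0, 4, -0.5]
    - [0, 5.5, -0.5]
    - [0, 7, -0.5]
    - [0, 8.5, -0.5]
    - [0, 8.5, -0.5]
  fingers: [0.3, 0.3, 0.3, 0.3, 0.3, 0.3, 0.3, 0.3]

```text
time_s: 7.88
tool_pos: [464.9, -380.2, 183.3]
tcp_rot: [0.002, 0.676, 0.737, -0.0]
contact_force: [0.1, -0.1, -1.6]
width: 57.9
```

Run:
```python
from h import *
print(env.read_state()['tool_pos'],env.read_state()['contact_force'])
im,d,s=snap('wrist','w6'); snap('scene','sc6'); snap('top','top6')
cv2.imwrite('pics/sc6z.png',cv2.resize(cv2.imread('pics/sc6.png')[130:280,40:190],None,fx=4,fy=4,interpolation=cv2.INTER_CUBIC))
```

```text
[ 464.89796437 -380.20448062  183.27101403] [ 0.13866357 -0.09469257 -1.60772872]
```

View pics/sc6z.png

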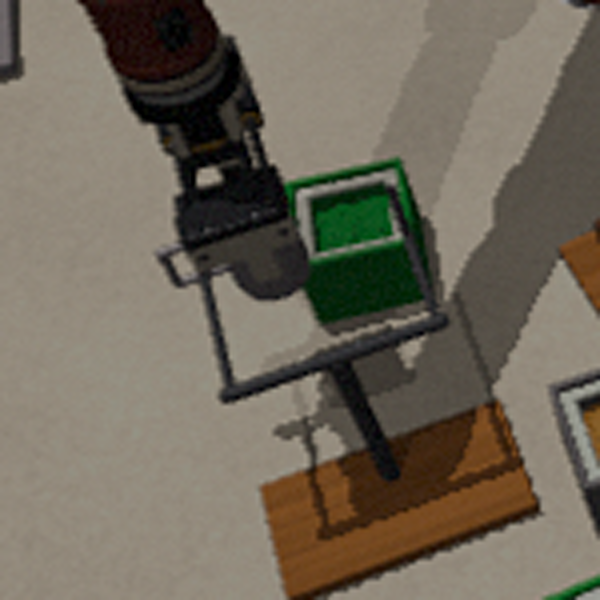

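View pics/w6.png

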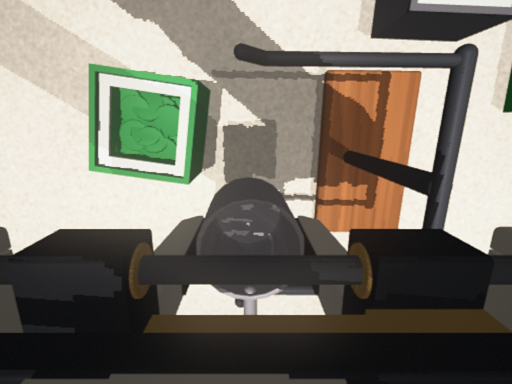

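>>> servo_tool:
  rot:
    - [0, 0, 0]
    - [0, 0, 0]
    - [0, 0, 0]
    - [0, 0, 0]
    - [0, 0, 0]
    - [0, 0, 0]
    - [0, 0, 0]
    - [0, 0, 0]
  slide:
    - [0, 0.2, 0.5]
    - [0, 1, 0.6]
    - [0, 2, 0.6]
    - [0, 3, 0.6]
    - [0, 4, 0.6]
    - [0, 5, 0.6]
    - [0, 5.2, 0.6]
    - [0, 5.2, 0.6]
  fingers: [0.3, 0.3, 0.3, 0.3, 0.3, 0.3, 0.3, 0.3]

```text
time_s: 8.7
tool_pos: [512.6, -377.0, 176.1]
tcp_rot: [-0.001, 0.677, 0.736, -0.002]
contact_force: [-0.1, -0.2, -1.1]
width: 57.8
```

Run:
```python
from h import *
s=env.read_state();print(s['tool_pos'],s['contact_force'])
im,d,s=snap('wrist','w7'); snap('scene','sc7')
a=cv2.resize(cv2.imread('pics/sc7.png')[130:280,40:190],None,fx=3,fy=3,interpolation=cv2.INTER_CUBIC)
b=cv2.resize(im[200:350,180:330],None,fx=2.3,fy=3,interpolation=cv2.INTER_CUBIC)
cv2.imwrite('pics/c7.png',np.hstack([a,b]))
```

```text
[ 512.61069889 -376.96793022  176.0567785 ] [-0.0648634  -0.21045842 -1.06907497]
```

View pics/c7.png

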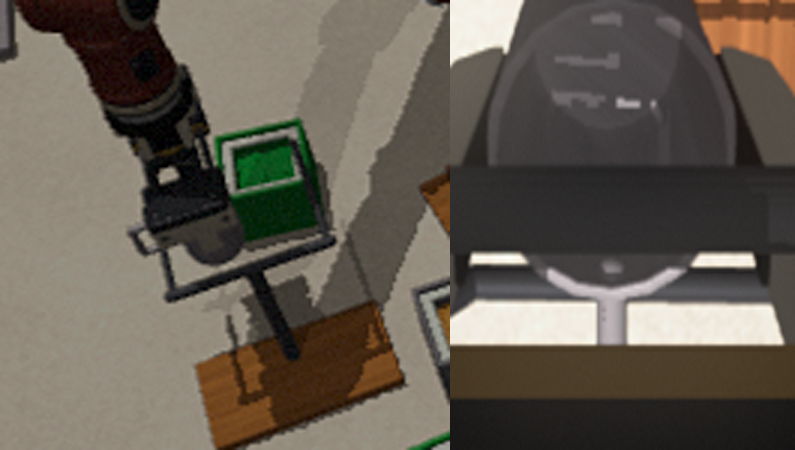

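Run:
```python
from h import *
im,P=cloud('wrist','w7'); _,_,p,q=load('w7')
Q=Rt(q).inv().apply(P.reshape(-1,3)-p).reshape(P.shape)
for u in (195,202,208,290,300,310):
  for v in range(284,304,2): 
    if 165<P[v,u,2]<195: print(u,v,np.round(Q[v,u]),np.round(P[v,u]))
```

```text
195 288 [-42. -37.  -3.] [ 479. -422.  179.]
195 290 [-42. -37.  -5.] [ 480. -422.  181.]
195 292 [-42. -36.  -7.] [ 480. -422.  183.]
195 294 [-44. -36.  -8.] [ 480. -423.  184.]
195 296 [-46. -36.  -7.] [ 480. -426.  183.]
195 298 [-46. -36.  -8.] [ 480. -426.  185.]
195 300 [-48. -36.  -8.] [ 480. -428.  184.]
202 288 [-42. -32.  -3.] [ 484. -422.  180.]
202 290 [-42. -32.  -5.] [ 484. -422.  181.]
202 292 [-43. -32.  -7.] [ 485. -422.  183.]
202 294 [-44. -31.  -8.] [ 485. -423.  184.]
202 296 [-45. -31.  -9.] [ 485. -424.  185.]
202 298 [-46. -31.  -9.] [ 485. -425.  185.]
202 300 [-48. -32.  -8.] [ 485. -427.  184.]
208 288 [-42. -28.  -4.] [ 488. -421.  180.]
208 290 [-42. -28.  -5.] [ 488. -421.  181.]
208 292 [-43. -28.  -7.] [ 489. -422.  183.]
208 294 [-44. -28.  -8.] [ 489. -423.  184.]
208 296 [-44. -27. -10.] [ 489. -423.  186.]
208 298 [-46. -27.  -8.] [ 489. -425.  185.]
208 300 [-49. -28.  -7.] [ 489. -428.  183.]
290 290 [-42.  28.  -5.] [ 544. -417.  181.]
290 292 [-42.  27.  -8.] [ 543. -417.  184.]
290 294 [-43.  27.  -8.] [ 544. -418.  184.]
290 296 [-45.  27.  -8.] [ 544. -419.  184.]
290 298 [-46.  27.  -9.] [ 544. -420.  185.]
290 300 [-48.  27.  -8.] [ 544. -422.  184.]
300 290 [-43.  35.  -4.] [ 551. -417.  180.]
300 292 [-43.  34.  -7.] [ 550. -417.  183.]
300 294 [-44.  34.  -8.] [ 550. -418.  184.]
300 296 [-45.  34.  -8.] [ 550. -419.  184.]
300 298 [-45.  34. -10.] [ 550. -419.  186.]
300 300 [-47.  34.  -9.] [ 551. -421.  185.]
310 290 [-42.  41.  -5.] [ 557. -416.  181.]
310 292 [-42.  41.  -7.] [ 557. -416.  183.]
310 294 [-43.  41.  -8.] [ 557. -417.  184.]
310 296 [-45.  41.  -8.] [ 557. -419.  184.]
310 298 [-45.  40. -10.] [ 557. -418.  186.]
310 300 [-48.  41.  -8.] [ 558. -421.  184.]
```

>>> servo_tool:
  rot:
    - [0, 0, 0]
    - [0, 0, 0]
    - [0, 0, 0]
    - [0, 0, 0]
    - [0, 0, 0]
    - [0, 0, 0]
    - [0, 0, 0]
    - [0, 0, 0]
  slide:
    - [0.3, 0, 0.3]
    - [0.6, 0, 0.6]
    - [0.9, 0, 0.9]
    - [0.9, 0, 1.2]
    - [0.9, 0, 1.2]
    - [0.9, 0, 1.2]
    - [0.9, 0, 1.2]
    - [0.9, 0, 1.2]
  fingers: [0.3, 0.3, 0.3, 0.3, 0.3, 0.3, 0.3, 0.3]

```text
time_s: 9.47
tool_pos: [510.2, -369.2, 164.2]
tcp_rot: [-0.001, 0.677, 0.736, -0.003]
contact_force: [-0.2, -0.8, -1.3]
width: 57.6
```

Run:
```python
from h import *
import numpy as np
s=env.read_state();print(s['tool_pos'],s['contact_force'],s['joint_pos'])
hook=np.array([0,-422.5-0.0802*(528.3-s['tool_pos'][0]),180]); hook[0]=s['tool_pos'][0]
c=Rt(s['tcp_rot']).inv().apply(hook-s['tool_pos']); print('hook in tool',c)
c[1]=0
for th in (6,12,18,24,30,35): 
    r=R.from_euler('y',-th,degrees=True); print(th,np.round((c-r.apply(c))/10,2))
```

```text
[ 510.17403312 -369.15655151  164.19388572] [-0.17113293 -0.82886029 -1.26224421] [ 0.75835675  0.65066947 -0.2890888   1.54701632  0.21602212  0.97774127
  0.48595291]
hook in tool [-54.65448067  -4.59264516 -15.63190209]
6 [-0.19  0.    0.56]
12 [-0.44  0.    1.1 ]
18 [-0.75  0.    1.61]
24 [-1.11  0.    2.09]
30 [-1.51  0.    2.52]
35 [-1.89  0.    2.85]
```

>>> servo_tool:
  rot:
    - [0, -6, 0]
    - [0, -12, 0]
    - [0, -18, 0]
    - [0, -24, 0]
    - [0, -30, 0]
    - [0, -35, 0]
    - [0, -35, 0]
    - [0, -35, 0]
  slide:
    - [-0.19, 0, 0.6]
    - [-0.44, 0, 1.1]
    - [-0.75, 0, 1.6]
    - [-1.1, 0, 2.1]
    - [-1.5, 0, 2.5]
    - [-1.9, 0, 2.85]
    - [-1.9, 0, 2.85]
    - [-1.9, 0, 2.85]
  fingers: [0.3, 0.3, 0.3, 0.3, 0.3, 0.3, 0.3, 0.3]

```text
time_s: 10.13
tool_pos: [513.5, -386.1, 135.4]
tcp_rot: [0.22, 0.644, 0.704, -0.206]
contact_force: [1.2, 0.4, -1.8]
width: 58.0
```

Run:
```python
from h import *
s=env.read_state();print(s['tool_pos'],s['contact_force'],s['joint_pos'])
hook=np.array([0,-422.5-0.0802*(528.3-s['tool_pos'][0]),180]); hook[0]=s['tool_pos'][0]
c=Rt(s['tcp_rot']).inv().apply(hook-s['tool_pos']); print('hook in tool',c)
snap('scene','sc8');im,d,s=snap('wrist','w8')
a=cv2.resize(cv2.imread('pics/sc8.png')[130:280,40:190],None,fx=3,fy=3,interpolation=cv2.INTER_CUBIC)
cv2.imwrite('pics/c8.png',np.hstack([a,cv2.resize(im,(345,450))]))
```

```text
[ 513.47965648 -386.05686151  135.44463567] [ 1.17414228  0.43437912 -1.79607504] [ 0.15585445  0.64709821  0.2952908   1.90480795  0.87734624  0.48702141
 -0.30473148]
hook in tool [-56.27179676  -3.52364644 -14.91296084]
```

View pics/c8.png

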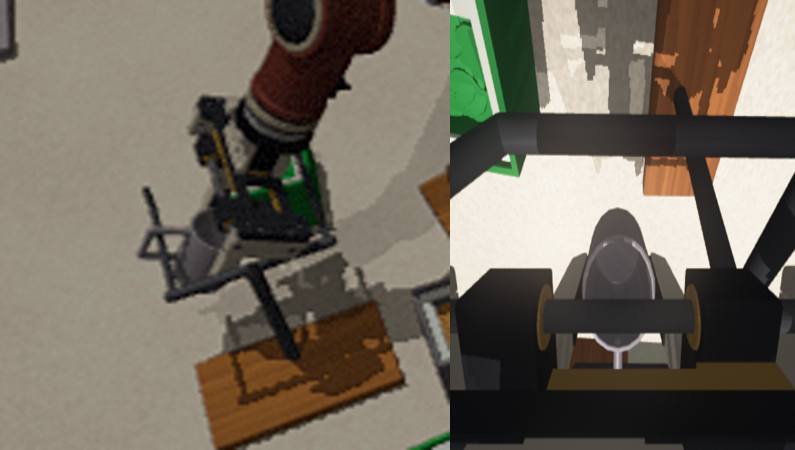

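>>> servo_tool:
  rot:
    - [0, 0, 0]
    - [0, 0, 0]
    - [0, 0, 0]
    - [0, 0, 0]
    - [0, 0, 0]
    - [0, 0, 0]
    - [0, 0, 0]
    - [0, 0, 0]
  slide:
    - [0, 0, 0]
    - [0, 0, 0]
    - [0, 0, 0]
    - [0, 0, 0]
    - [0, 0, 0]
    - [0, 0, 0]
    - [0, 0, 0]
    - [0, 0, 0]
  fingers: [0.64, 0.66, 0.7, 0.75, 0.8, 0.8, 0.8, 0.8]

```text
time_s: 10.9
tool_pos: [512.0, -388.9, 136.3]
tcp_rot: [0.22, 0.646, 0.701, -0.205]
contact_force: [-1.0, -0.8, 0.1]
width: 74.4
```

Run:
```python
from h import *
snap('scene','sc9');im,d,s=snap('wrist','w9');print(s['tool_pos'],s['contact_force'],s['width'])
a=cv2.resize(cv2.imread('pics/sc9.png')[130:280,40:190],None,fx=3,fy=3,interpolation=cv2.INTER_CUBIC)
cv2.imwrite('pics/c9.png',np.hstack([a,cv2.resize(im,(345,450))]))
```

```text
[ 512.02991057 -388.83768076  136.25290656] [ 0.21837455  0.98517973 -0.05739904] 74.07287802305419
```

View pics/c9.png

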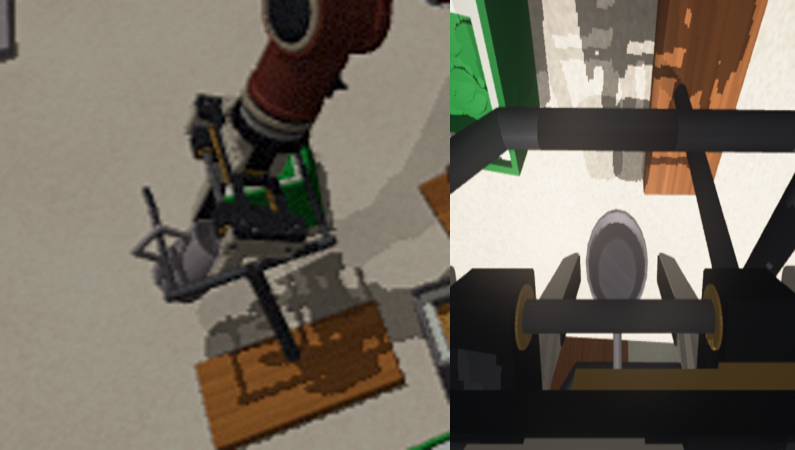

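>>> servo_tool:
  rot:
    - [0, 0, 0]
    - [0, 0, 0]
    - [0, 0, 0]
    - [0, 0, 0]
    - [0, 0, 0]
    - [0, 0, 0]
    - [0, 0, 0]
    - [0, 0, 0]
  slide:
    - [0, 0, -1]
    - [0, 0, -2.5]
    - [0, 0, -4]
    - [0, 0, -6]
    - [0, 0, -8]
    - [0, 0, -10]
    - [0, 0, -12]
    - [0, 0, -14]
  fingers: [0.8, 0.8, 0.8, 0.8, 0.8, 0.8, 0.8, 0.8]

```text
time_s: 11.67
tool_pos: [505.7, -307.4, 252.2]
tcp_rot: [0.221, 0.646, 0.702, -0.205]
contact_force: [-0.6, -0.3, -0.4]
width: 74.5
```

Run:
```python
from h import *
snap('scene','sc10');im,d,s=snap('wrist','w10');print(s['tool_pos'],s['contact_force'],s['width'])
a=cv2.resize(cv2.imread('pics/sc10.png')[130:280,40:190],None,fx=3,fy=3,interpolation=cv2.INTER_CUBIC)
cv2.imwrite('pics/c10.png',np.hstack([a,cv2.resize(im,(345,450))]))
# next: cup on counter at top cam
snap('top','top10')
q=R.from_euler('z',90,degrees=True)*R.from_euler('x',180,degrees=True)
print(rel(np.array(s['tool_pos'])+[0,0,60],q))
print(rel([515,200,300],q))
```

```text
[ 508.26474458 -305.41490405  255.21143553] [0.2242974  1.31630621 1.0643961 ] 74.2700998807196
[array([-3.45,  0.15, -5.27]), array([ 1.5, 35.1,  4.6])]
[array([ 38.59,   5.05, -32.94]), array([ 1.5, 35.1,  4.6])]
```

View pics/c10.png

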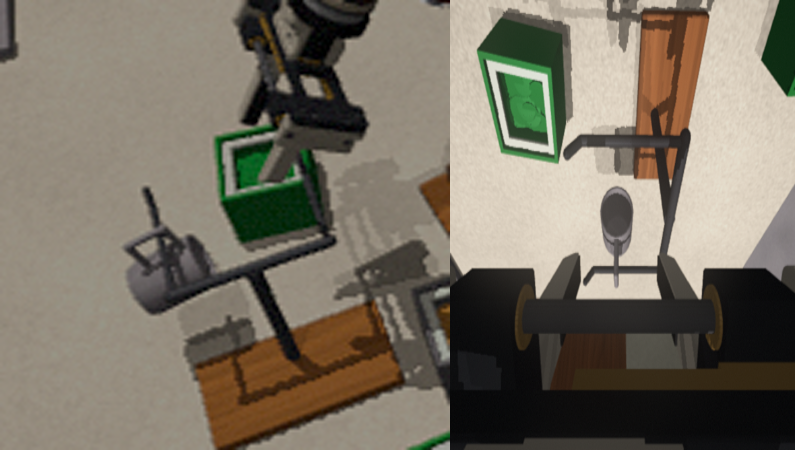

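View pics/top10.png

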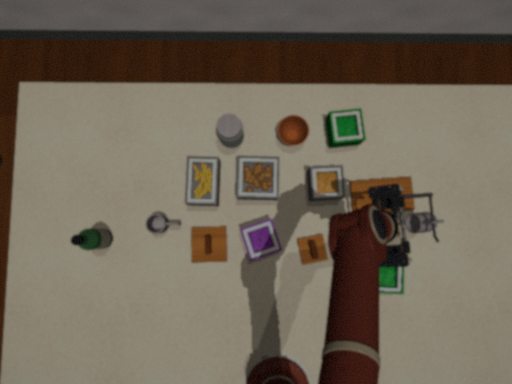

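>>> servo_tool:
  rot:
    - [0, 6, 1]
    - [0.5, 12, 2]
    - [0.8, 18, 3]
    - [1, 24, 3.5]
    - [1.5, 30, 4]
    - [1.5, 35, 4.6]
    - [1.5, 35, 4.6]
    - [1.5, 35, 4.6]
  slide:
    - [-0.6, 0, -0.9]
    - [-1.2, 0, -1.8]
    - [-1.8, 0, -2.7]
    - [-2.4, 0, -3.6]
    - [-3, 0, -4.5]
    - [-1, 0.3, -7]
    - [2, 0.7, -10]
    - [5, 1, -12]
  fingers: [1, 1, 1, 1, 1, 1, 1, 1]

```text
time_s: 12.48
tool_pos: [507.4, -200.0, 321.6]
tcp_rot: [0.001, 0.71, 0.704, -0.001]
contact_force: [0.7, 1.6, 0.1]
width: 92.9
```

Run:
```python
from h import *
q=R.from_euler('z',90,degrees=True)*R.from_euler('x',180,degrees=True)
print(rel([514,285,270],q))
```

```text
[array([48.51,  0.26,  5.08]), array([-0. ,  0.1, -0.5])]
```

>>> servo_tool:
  rot:
    - [0, 0, 0]
    - [0, 0, 0]
    - [0, 0, 0]
    - [0, 0, 0]
    - [0, 0, 0]
    - [0, 0, 0]
    - [0, 0, 0]
    - [0, 0, 0]
  slide:
    - [4, 0, 0]
    - [8, 0, 0]
    - [12, 0, 0]
    - [16, 0, 0]
    - [20, 0, 0]
    - [24, 0, 0]
    - [28, 0, 0]
    - [32, 0, 0]
  fingers: [1, 1, 1, 1, 1, 1, 1, 1]

```text
time_s: 13.15
tool_pos: [509.6, 120.6, 319.8]
tcp_rot: [0.0, 0.711, 0.703, -0.002]
contact_force: [0.4, 0.4, 0.8]
width: 93.2
```

Run:
```python
from h import *
q=R.from_euler('z',90,degrees=True)*R.from_euler('x',180,degrees=True)
print(rel([514,285,270],q))
```

```text
[array([16.46,  0.29,  4.93]), array([-0.1,  0.2, -0.6])]
```

>>> servo_tool:
  rot:
    - [0, 0, 0]
    - [0, 0, 0]
    - [0, 0, 0]
    - [0, 0, 0]
    - [0, 0, 0]
    - [0, 0, 0]
    - [0, 0, 0]
    - [0, 0, 0]
  slide:
    - [3.5, 0, 1]
    - [7, 0, 2]
    - [10.5, 0, 3]
    - [14, 0, 4]
    - [16.5, 0.3, 5]
    - [16.5, 0.3, 5]
    - [16.5, 0.3, 5]
    - [16.5, 0.3, 5]
  fingers: [1, 1, 1, 1, 1, 1, 1, 1]

```text
time_s: 13.82
tool_pos: [514.7, 283.4, 268.3]
tcp_rot: [0.001, 0.712, 0.703, -0.003]
contact_force: [0.1, -0.4, -0.8]
width: 93.1
```

```bash
cat > cup.py <<'E'
from h import *
from scipy.optimize import least_squares
def findcup(f,zr=(62,80),box=None):
    im,P=cloud('wrist',f); v,u=np.mgrid[:384,:512]
    m=(P[...,2]>zr[0])&(P[...,2]<zr[1])&(v<250)
    if box: m&=(u>=box[0])&(u<box[1])&(v>=box[2])&(v<box[3])
    return im,P,m
E
python3 - <<'E'
from cup import *
snap('wrist','w11')
im,P,m=findcup('w11',(60,80))
cv2.imwrite('pics/w11m.png',np.hstack([cv2.resize(im,(400,300)),cv2.resize(cv2.cvtColor((m*255).astype(np.uint8),cv2.COLOR_GRAY2BGR),(400,300))]))
E
```

```text
(no output)
```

View pics/w11m.png

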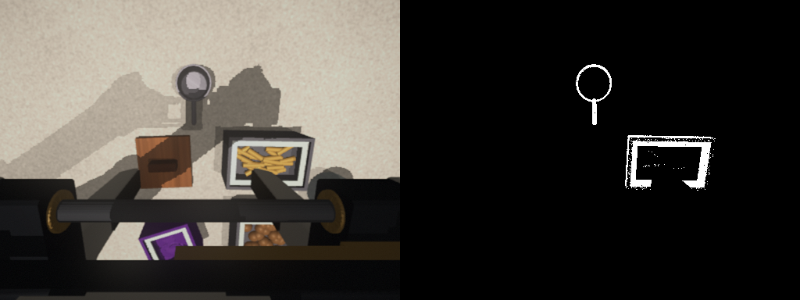

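Run:
```python
from cup import *
im,P,m=findcup('w11',(62,78),(215,280,70,165))
v,u=np.mgrid[:384,:512]
M=P[m&(v<128)]; H=P[m&(v>136)]
r=least_squares(lambda p:np.hypot(M[:,0]-p[0],M[:,1]-p[1])-p[2],[514,368,29],loss='soft_l1');print(r.x,np.median(M[:,2]),len(M))
d=H[:,:2]-r.x[:2]; print(len(H),np.degrees(np.arctan2(d.mean(0)[1],d.mean(0)[0])),np.hypot(*d.T).max(),np.median(H[:,2]))
a=np.degrees(np.arctan2(d.mean(0)[1],d.mean(0)[0]))
print(rel([r.x[0],r.x[1],35],R.from_euler('z',a+180,degrees=True)*R.from_euler('x',180,degrees=True)))
def rect(n,a,b,c,dd,z0,z1):
    Q=P[(u>=a)&(u<b)&(v>=c)&(v<dd)&(P[...,2]>z0)&(P[...,2]<z1)]; c,wh,an=cv2.minAreaRect(Q[:,:2].astype(np.float32)); print(n,np.round(c,1),np.round(wh,1),round(an,1),round(float(np.median(Q[:,2])),1),len(Q))
rect('lidL',165,255,165,250,10,20); rect('bar',165,255,165,250,38,50)
```

```text
[512.91429903 371.35994531  27.89763237] 70.26237577431573 365
135 -89.68286876509677 68.46718105728957 67.9808597722718
[array([ 8.95, -0.28, 23.34]), array([-0.1,  0.3, -1.1])]
lidL [449.1 215.2] [112.3 112.2] 1.7 14.6 3896
bar [449.5 215.1] [55.7 18.4] 2.0 44.3 424
```

>>> servo_tool:
  rot:
    - [0, 0, -1]
    - [0, 0, -1]
    - [0, 0, -1]
    - [0, 0, -1]
    - [0, 0, -1]
    - [0, 0, -1]
    - [0, 0, -1]
    - [0, 0, -1]
  slide:
    - [3.5, -0.1, 2]
    - [7, -0.2, 4]
    - [9, -0.3, 6]
    - [9, -0.3, 9]
    - [9, -0.3, 12]
    - [9, -0.3, 15]
    - [9, -0.3, 15]
    - [9, -0.3, 15]
  fingers: [1, 1, 1, 1, 1, 1, 1, 1]

```text
time_s: 14.53
tool_pos: [513.3, 370.0, 117.9]
tcp_rot: [0.001, 0.707, 0.708, -0.004]
contact_force: [1.0, 0.4, 0.5]
width: 93.1
```

Run:
```python
from h import *
im,d,s=snap('wrist','w12')
print(rel([512.9,371.4,35],R.from_euler('z',90.3,degrees=True)*R.from_euler('x',180,degrees=True)))
```

```text
[array([ 0.03, -0.14,  8.48]), array([-0. ,  0.3, -0.2])]
```

View pics/w12.png

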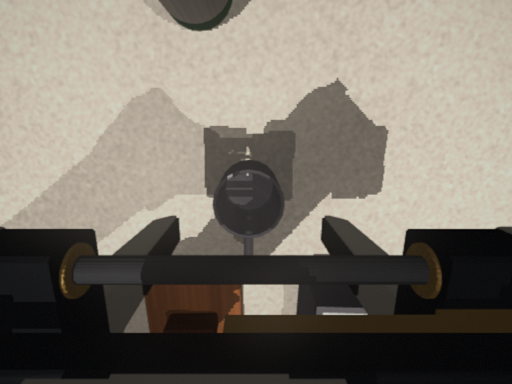

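Cup mouth at (248,200) is centred between the fingers, its handle pointing down the image. Descend and grip.

>>> servo_tool:
  rot:
    - [0, 0, 0]
    - [0, 0, 0]
    - [0, 0, 0]
    - [0, 0, 0]
    - [0, 0, 0]
    - [0, 0, 0]
    - [0, 0, 0]
    - [0, 0, 0]
  slide:
    - [0, -0.1, 2.5]
    - [0, -0.1, 5]
    - [0, -0.1, 7]
    - [0, -0.1, 8.2]
    - [0, -0.1, 8.2]
    - [0, -0.1, 8.2]
    - [0, -0.1, 8.2]
    - [0, -0.1, 8.2]
  fingers: [1, 1, 1, 1, 1, 0.3, 0.3, 0.3]
  grip_force: 20

```text
time_s: 15.25
tool_pos: [514.5, 372.0, 39.9]
tcp_rot: [0.002, 0.707, 0.708, 0.0]
contact_force: [-0.5, -0.3, -0.2]
width: 77.5
```

>>> servo_tool:
  rot:
    - [0, 0, 0]
    - [0, 0, 0]
    - [0, 0, 0]
    - [0, 0, 0]
    - [0, 0, 0]
    - [0, 0, 0]
    - [0, 0, 0]
    - [0, 0, 0]
  slide:
    - [0, 0, 0]
    - [0, 0, 0]
    - [0, 0, 0]
    - [0, 0, 0]
    - [0, 0, -1]
    - [0, 0, -3]
    - [0, 0, -6]
    - [0, 0, -10]
  fingers: [0.3, 0.3, 0.3, 0.3, 0.3, 0.3, 0.3, 0.3]

```text
time_s: 15.92
tool_pos: [512.7, 370.4, 138.3]
tcp_rot: [0.001, 0.707, 0.708, -0.003]
contact_force: [1.3, 0.3, -0.5]
width: 57.9
```

Run:
```python
from h import *
s=env.read_state();print(s['tool_pos'],s['contact_force'],s['width'])
# left hook start pose: loop 215 out on left hook
ex=np.array([.9968,.0802]);ey=np.array([-.0802,.9968]);L=np.array([580,-267.9])
t=L-215*ex+46*ey; print(t)
q=R.from_euler('z',94.6,degrees=True)*R.from_euler('x',180,degrees=True)
print(rel([t[0],t[1],290],q))
```

```text
[512.70572108 370.43913837 138.34029757] [ 1.3280852   0.30555047 -0.48565523] 57.87615469050677
[ 361.9988 -239.2902]
[array([-61.05, -15.19, -14.71]), array([-0.2,  0.4, -4.5])]
```

>>> servo_tool:
  rot:
    - [0, 0, 0]
    - [0, 0, 0]
    - [0, 0, 0]
    - [0, 0, 0]
    - [0, 0, 0]
    - [0, 0, -1]
    - [0, 0, -3]
    - [0, 0, -4.5]
  slide:
    - [0, 0, -3]
    - [0, 0, -7]
    - [-1, 0, -11]
    - [-4, -0.8, -13]
    - [-8, -1.6, -14]
    - [-12, -2.5, -14]
    - [-16, -3.3, -14]
    - [-20, -4.2, -14]
  fingers: [0.3, 0.3, 0.3, 0.3, 0.3, 0.3, 0.3, 0.3]

```text
time_s: 16.58
tool_pos: [470.7, 169.3, 280.4]
tcp_rot: [0.002, 0.678, 0.735, -0.003]
contact_force: [1.3, -0.4, -1.2]
width: 58.2
```

Run:
```python
from h import *
q=R.from_euler('z',94.6,degrees=True)*R.from_euler('x',180,degrees=True)
s=env.read_state();print(s['tool_pos'])
print(rel([382,-237.7,280],q))
```

```text
[470.72393916 169.26165521 280.36898234]
[array([-39.84, -12.16,   0.34]), array([-0.1,  0.4,  0.1])]
```

>>> servo_tool:
  rot:
    - [0, 0, 0]
    - [0, 0, 0]
    - [0, 0, 0]
    - [0, 0, 0]
    - [0, 0, 0]
    - [0, 0, 0]
    - [0, 0, 0]
    - [0, 0, 0]
  slide:
    - [-3.5, -1.5, 0]
    - [-7.5, -3, 0]
    - [-11.5, -4.5, 0]
    - [-15.5, -6, 0]
    - [-19.5, -7.5, 0]
    - [-23.5, -9, 0]
    - [-27.5, -10.5, 0]
    - [-31.5, -12, 0]
  fingers: [0.3, 0.3, 0.3, 0.3, 0.3, 0.3, 0.3, 0.3]

```text
time_s: 17.25
tool_pos: [377.6, -149.2, 283.3]
tcp_rot: [0.002, 0.678, 0.735, -0.003]
contact_force: [0.6, 0.2, -1.4]
width: 58.3
```

Run:
```python
from h import *
q=R.from_euler('z',94.6,degrees=True)*R.from_euler('x',180,degrees=True)
s=env.read_state();print(s['tool_pos'])
print(rel([382,-237.7,178],q))
```

```text
[ 377.57347288 -149.17936113  283.34541176]
[array([-8.78, -0.27, 10.6 ]), array([-0.1,  0.4,  0.1])]
```

>>> servo_tool:
  rot:
    - [0, 0, 0]
    - [0, 0, 0]
    - [0, 0, 0]
    - [0, 0, 0]
    - [0, 0, 0]
    - [0, 0, 0]
    - [0, 0, 0]
    - [0, 0, 0]
  slide:
    - [-3, -0.1, 0]
    - [-6, -0.2, 1]
    - [-8.8, -0.3, 3]
    - [-8.8, -0.3, 6]
    - [-8.8, -0.3, 9]
    - [-8.8, -0.3, 10.6]
    - [-8.8, -0.3, 10.6]
    - [-8.8, -0.3, 10.6]
  fingers: [0.3, 0.3, 0.3, 0.3, 0.3, 0.3, 0.3, 0.3]

```text
time_s: 17.92
tool_pos: [381.4, -237.8, 178.0]
tcp_rot: [0.002, 0.678, 0.735, -0.003]
contact_force: [-0.2, 0.1, -1.2]
width: 58.1
```

Run:
```python
from h import *
im,d,s=snap('wrist','w13');print(s['tool_pos'],s['tcp_rot'])
im,P=cloud('wrist','w13'); p,q=s['tool_pos'],s['tcp_rot']
Q=Rt(q).inv().apply(P.reshape(-1,3)-p).reshape(P.shape)
for v in list(range(197,248,6))+list(range(285,312,4)): print(v,np.round(Q[v,250]),np.round(Q[v,220]),np.round(P[v,250,2]))
v,u=np.mgrid[:384,:512]
m=(P[...,2]>170)&(P[...,2]<203)&(u>330)&(v>100)
print(m.sum()); A=P[m]; print(A.min(0),A.max(0), A[A[:,0].argmin()])
loop=p+Rt(q).apply([-46,0,0]); print('loop',loop,'hook y there',-272.8+.0802*(loop[0]-518.8))
```

```text
[ 381.39101307 -237.82497557  177.95852986] [ 0.00173217  0.67765521  0.73537135 -0.00306482]
197 [ 29.   1. -27.] [ 23. -18.  -3.] 205.0
203 [ 27.   1. -31.] [ 24. -16. -21.] 209.0
209 [ 2.  1. 35.] [ 24. -15. -32.] 143.0
215 [-3.  1. 35.] [ -2. -23.  34.] 143.0
221 [-8.  1. 35.] [ -8. -23.  35.] 143.0
227 [-12.   1.  34.] [-12. -23.  34.] 144.0
233 [-18.   1.  36.] [-15. -23.  29.] 142.0
239 [-23.   1.  36.] [-17. -22.  21.] 142.0
245 [-26.   1.  31.] [-18. -21.  13.] 147.0
285 [-26.   1. -24.] [-22. -17. -30.] 203.0
289 [-26.   1. -28.] [-24. -16. -32.] 206.0
293 [-28.   1. -30.] [-120.  -33.  104.] 208.0
297 [-30.   1. -31.] [-125.  -33.  104.] 209.0
301 [-35.   1. -27.] [-130.  -34.  103.] 206.0
305 [-36.   1. -29.] [-131.  -33.   98.] 207.0
309 [-39.   1. -28.] [-198.  -43.  178.] 207.0
0Traceback (most recent call last):
  File "<stdin>", line 8, in <module>
    return umr_minimum(a, axis, None, out, keepdims, initial, where)
ValueError: zero-size array to reduction operation minimum which has no identity
```

View pics/w13.png

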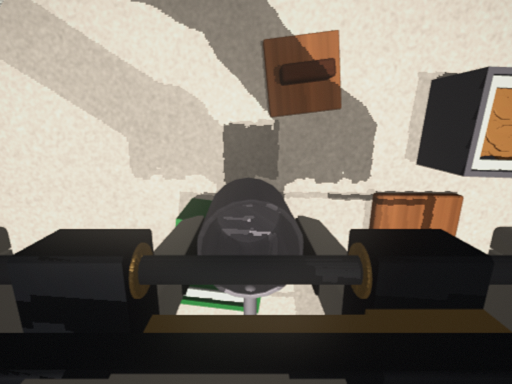

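>>> servo_tool:
  rot:
    - [0, 0, 0]
    - [0, 0, 0]
    - [0, 0, 0]
    - [0, 0, 0]
    - [0, 0, 0]
    - [0, 0, 0]
    - [0, 0, 0]
    - [0, 0, 0]
  slide:
    - [0, 0.4, -0.25]
    - [0, 1.2, -0.25]
    - [0, 2.2, -0.25]
    - [0, 3.2, -0.25]
    - [0, 4.2, -0.25]
    - [0, 5.2, -0.25]
    - [0, 5.4, -0.25]
    - [0, 5.4, -0.25]
  fingers: [0.3, 0.3, 0.3, 0.3, 0.3, 0.3, 0.3, 0.3]

```text
time_s: 18.63
tool_pos: [437.2, -233.4, 181.2]
tcp_rot: [0.003, 0.677, 0.736, -0.003]
contact_force: [-0.4, 0.3, -2.2]
width: 58.0
```

Run:
```python
from h import *
im,d,s=snap('wrist','w14');print(s['tool_pos'],s['contact_force'])
im,P=cloud('wrist','w14')
cv2.imwrite('pics/c14.png',cv2.resize(im[190:340,180:330],None,fx=4,fy=4,interpolation=cv2.INTER_CUBIC))
v,u=np.mgrid[:384,:512]
m=(P[...,2]>168)&(P[...,2]<203)&(v>275)&(v<312)&(u>200)&(u<330)
A=P[m];print(m.sum(),A.min(0),A.max(0))
```

```text
[ 437.15745279 -233.36023253  181.15614996] [-0.35017514  0.25867011 -2.2250151 ]
530 [ 436.42216555 -280.05296855  181.38093483] [ 485.92941006 -260.8783056   202.83668516]
```

View pics/c14.png

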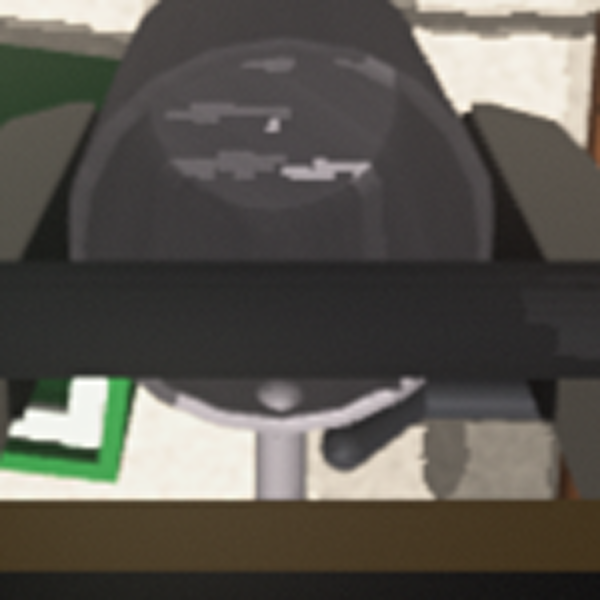

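>>> servo_tool:
  rot:
    - [0, 0, 0]
    - [0, 0, 0]
    - [0, 0, 0]
    - [0, 0, 0]
    - [0, 0, 0]
    - [0, 0, 0]
    - [0, 0, 0]
    - [0, 0, 0]
  slide:
    - [0, 0.8, 0.1]
    - [0, 1.8, 0.1]
    - [0, 2.8, 0.2]
    - [0, 3.8, 0.3]
    - [0, 4.8, 0.4]
    - [0, 5.8, 0.4]
    - [0, 6.5, 0.4]
    - [0, 6.5, 0.4]
  fingers: [0.3, 0.3, 0.3, 0.3, 0.3, 0.3, 0.3, 0.3]

```text
time_s: 19.35
tool_pos: [503.1, -227.6, 176.9]
tcp_rot: [0.003, 0.677, 0.736, -0.002]
contact_force: [0.4, -0.2, -0.7]
width: 58.3
```

Run:
```python
from h import *
im,d,s=snap('wrist','w15');print(s['tool_pos'],s['contact_force'])
im,P=cloud('wrist','w15');_,_,p,q=load('w15')
Q=Rt(q).inv().apply(P.reshape(-1,3)-p).reshape(P.shape)
for u in (205,300,310):
  for v in range(286,304,3): 
    if 165<P[v,u,2]<195: print(u,v,np.round(Q[v,u]),np.round(P[v,u]))
```

```text
[ 503.09127666 -227.61454526  176.91623264] [ 0.4311989  -0.2195942  -0.70671901]
205 289 [-42. -30.  -5.] [ 477. -272.  182.]
205 292 [-43. -30.  -6.] [ 477. -273.  183.]
205 295 [-45. -30.  -7.] [ 477. -275.  184.]
205 298 [-47. -30.  -7.] [ 477. -277.  185.]
300 289 [-42.  35.  -5.] [ 541. -266.  182.]
300 292 [-42.  34.  -7.] [ 541. -267.  185.]
300 295 [-45.  34.  -7.] [ 541. -269.  185.]
300 298 [-46.  34.  -8.] [ 541. -271.  185.]
310 289 [-42.  41.  -5.] [ 548. -266.  182.]
310 292 [-44.  41.  -6.] [ 548. -267.  183.]
310 295 [-44.  41.  -8.] [ 548. -268.  185.]
310 298 [-47.  41.  -7.] [ 548. -271.  184.]
```

>>> servo_tool:
  rot:
    - [0, 0, 0]
    - [0, 0, 0]
    - [0, 0, 0]
    - [0, 0, 0]
    - [0, 0, 0]
    - [0, 0, 0]
    - [0, 0, 0]
    - [0, 0, 0]
  slide:
    - [0.3, 0, 0.3]
    - [0.6, 0, 0.6]
    - [0.9, 0, 0.9]
    - [0.9, 0, 1.2]
    - [0.9, 0, 1.2]
    - [0.9, 0, 1.2]
    - [0.9, 0, 1.2]
    - [0.9, 0, 1.2]
  fingers: [0.3, 0.3, 0.3, 0.3, 0.3, 0.3, 0.3, 0.3]

```text
time_s: 20.07
tool_pos: [501.1, -219.3, 164.9]
tcp_rot: [0.003, 0.677, 0.736, -0.003]
contact_force: [-0.7, -0.0, -1.1]
width: 57.8
```

>>> servo_tool:
  rot:
    - [0, -6, 0]
    - [0, -12, 0]
    - [0, -18, 0]
    - [0, -24, 0]
    - [0, -30, 0]
    - [0, -35, 0]
    - [0, -35, 0]
    - [0, -35, 0]
  slide:
    - [-0.19, 0, 0.6]
    - [-0.44, 0, 1.1]
    - [-0.75, 0, 1.6]
    - [-1.1, 0, 2.1]
    - [-1.5, 0, 2.5]
    - [-1.9, 0, 2.85]
    - [-1.9, 0, 2.85]
    - [-1.9, 0, 2.85]
  fingers: [0.3, 0.3, 0.3, 0.3, 0.3, 0.3, 0.3, 0.3]

```text
time_s: 20.73
tool_pos: [503.4, -236.8, 136.0]
tcp_rot: [0.223, 0.644, 0.702, -0.206]
contact_force: [-0.4, -0.8, -0.8]
width: 58.1
```

Run:
```python
from h import *
s=env.read_state();print(s['tool_pos'],s['contact_force'],s['joint_pos'])
snap('scene','sc16');im,d,s=snap('wrist','w16')
a=cv2.resize(cv2.imread('pics/sc16.png')[130:280,60:210],None,fx=3,fy=3,interpolation=cv2.INTER_CUBIC)
cv2.imwrite('pics/c16.png',np.hstack([a,cv2.resize(im,(345,450))]))
```

```text
[ 503.36820118 -236.79409237  135.99169671] [-0.35522553 -0.81394061 -0.8465359 ] [-0.32310618  0.65027499  0.59104199  2.04189358  0.60690128  0.46056265
 -0.30845385]
```

View pics/c16.png

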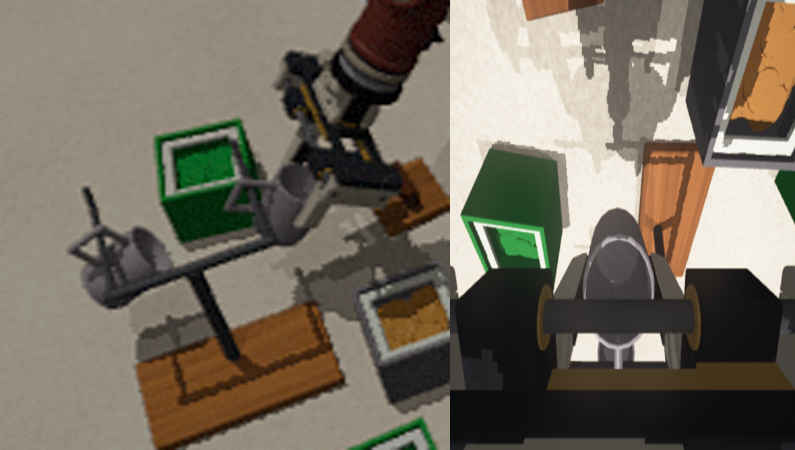

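>>> servo_tool:
  rot:
    - [0, 0, 0]
    - [0, 0, 0]
    - [0, 0, 0]
    - [0, 0, 0]
    - [0, 0, 0]
    - [0, 0, 0]
    - [0, 0, 0]
    - [0, 0, 0]
  slide:
    - [0, 0, 0]
    - [0, 0, 0]
    - [0, 0, 0]
    - [0, 0, 0]
    - [0, 0, 0]
    - [0, 0, 0]
    - [0, 0, 0]
    - [0, 0, 0]
  fingers: [0.64, 0.66, 0.7, 0.75, 0.8, 0.8, 0.8, 0.8]

```text
time_s: 21.5
tool_pos: [503.0, -239.4, 137.2]
tcp_rot: [0.224, 0.646, 0.7, -0.205]
contact_force: [-0.2, -0.5, 0.2]
width: 74.4
```

>>> servo_tool:
  rot:
    - [0, 0, 0]
    - [0, 0, 0]
    - [0, 0, 0]
    - [0, 0, 0]
    - [0, 0, 0]
    - [0, 0, 0]
    - [0, 0, 0]
    - [0, 0, 0]
  slide:
    - [0, 0, 0]
    - [0, 0, -1]
    - [0, 0, -3]
    - [0, 0, -5]
    - [0, 0, -7]
    - [0, 0, -9]
    - [0, 0, -11]
    - [0, 0, -13]
  fingers: [0.8, 0.8, 0.8, 0.8, 0.8, 0.8, 0.8, 0.8]

```text
time_s: 22.17
tool_pos: [496.3, -163.8, 244.0]
tcp_rot: [0.224, 0.646, 0.7, -0.205]
contact_force: [0.9, -0.2, -0.1]
width: 74.1
```

Run:
```python
from h import *
s=env.read_state();print(s['tool_pos'],s['contact_force'])
snap('scene','sc17');im,d,s=snap('wrist','w17');snap('top','top17')
a=cv2.resize(cv2.imread('pics/sc17.png')[130:280,60:210],None,fx=3,fy=3,interpolation=cv2.INTER_CUBIC)
cv2.imwrite('pics/c17.png',np.hstack([a,cv2.resize(im,(345,450))]))
```

```text
[ 496.29329308 -163.76507562  243.97192371] [ 0.85406806 -0.21934689 -0.1170667 ]
```

View pics/c17.png

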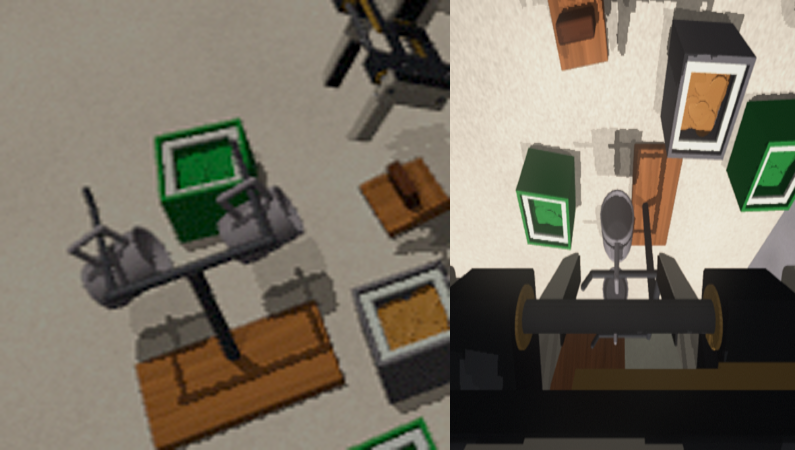

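View pics/top17.png

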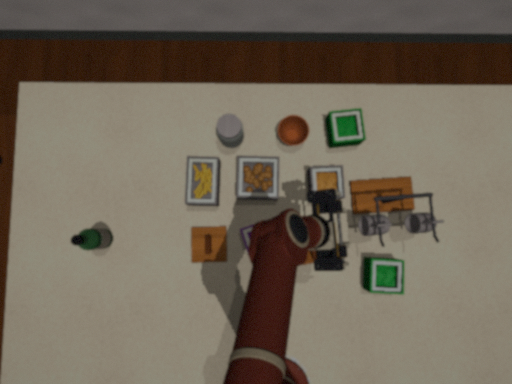

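Run:
```python
from h import *
q=R.from_euler('z',94,degrees=True)*R.from_euler('x',180,degrees=True)
print(rel([450,-120,280],q))
```

```text
[array([ 1.76, -4.36, -5.71]), array([ 0.5, 35.3,  0.7])]
```

>>> servo_tool:
  rot:
    - [0, 6, 0]
    - [0, 12, 0]
    - [0, 18, 0]
    - [0, 24, 0]
    - [0.2, 30, 0.4]
    - [0.5, 35.3, 0.7]
    - [0.5, 35.3, 0.7]
    - [0.5, 35.3, 0.7]
  slide:
    - [0, 0, -2]
    - [0.3, -0.7, -4]
    - [0.6, -1.4, -5.7]
    - [0.9, -2.1, -5.7]
    - [1.2, -2.8, -5.7]
    - [1.5, -3.5, -5.7]
    - [1.8, -4.4, -5.7]
    - [1.8, -4.4, -5.7]
  fingers: [0.8, 0.8, 0.8, 0.8, 0.8, 0.8, 0.8, 0.8]

```text
time_s: 22.98
tool_pos: [446.7, -122.6, 278.2]
tcp_rot: [-0.002, 0.685, 0.729, -0.002]
contact_force: [0.0, 0.5, 0.0]
width: 74.1
```

>>> servo_tool:
  rot:
    - [0, 0, 7]
    - [0, 0, 14]
    - [0, 0, 21]
    - [0, 0, 28]
    - [0, 0, 35]
    - [0, 0, 42]
    - [0, 0, 49]
    - [0, 0, 56]
  slide:
    - [0, 0, 0]
    - [0, 0, 0]
    - [0, 0, 0]
    - [0, 0, 0]
    - [0, 0, 0]
    - [0, 0, 0]
    - [0, 0, 0]
    - [0, 0, 0]
  fingers: [0.8, 0.8, 0.8, 0.8, 0.8, 0.8, 0.8, 0.8]

```text
time_s: 23.65
tool_pos: [446.7, -122.1, 277.2]
tcp_rot: [-0.0, 0.948, 0.319, -0.003]
contact_force: [-0.0, 0.1, 0.1]
width: 74.5
```

Run:
```python
from h import *
q=R.from_euler('z',10.5,degrees=True)*R.from_euler('x',180,degrees=True)
print(rel([434,-115,250],q)); print(env.read_state()['joint_pos'])
```

```text
[array([-0.56, -1.33,  2.72]), array([-0.1,  0.4, 26.8])]
[-0.20141104  0.2951927   0.55604553  1.85359513 -0.17421389  1.04787919
 -0.49700503]
```

>>> servo_tool:
  rot:
    - [0, 0, 7]
    - [0, 0, 14]
    - [0, 0, 21]
    - [0, 0, 26.8]
    - [0, 0, 26.8]
    - [0, 0, 26.8]
    - [0, 0, 26.8]
    - [0, 0, 26.8]
  slide:
    - [-0.6, -1.3, 2.7]
    - [-0.6, -1.3, 2.7]
    - [-0.6, -1.3, 2.7]
    - [-0.6, -1.3, 2.7]
    - [-0.6, -1.3, 2.7]
    - [-0.6, -1.3, 2.7]
    - [-0.6, -1.3, 2.7]
    - [-0.6, -1.3, 2.7]
  fingers: [0.8, 0.8, 0.8, 0.8, 0.8, 0.8, 0.8, 0.8]

```text
time_s: 24.32
tool_pos: [433.9, -115.3, 250.0]
tcp_rot: [0.0, 0.996, 0.092, -0.004]
contact_force: [0.6, -0.1, 0.0]
width: 74.1
```

```bash
cat > rects.py <<'E'
from h import *
def rects(f,lo,hi,amin=150,cam='wrist',vmax=256):
    im,P=cloud(cam,f); v=np.mgrid[:384,:512][0]
    m=((P[...,2]>lo)&(P[...,2]<hi)&(v<vmax)).astype(np.uint8)
    n,l,st,c=cv2.connectedComponentsWithStats(m)
    for i in range(1,n):
        if st[i,4]<amin: continue
        Q=P[l==i]; cc,wh,a=cv2.minAreaRect(Q[:,:2].astype(np.float32))
        print(f'z{lo}-{hi} px',np.round(c[i]),'n',st[i,4],'c',np.round(cc,1),'wh',np.round(wh,1),'a',round(a,1),'z',round(float(np.median(Q[:,2])),1))
E
python3 - <<'E'
from rects import *
snap('wrist','w18')
rects('w18',9,20); rects('w18',37,50); rects('w18',76,86)
E
```

```text
z9-20 px [41. 17.] n 254 c [573.9 208.5] wh [31.8 74.6] a 28.3 z 14.6
z9-20 px [158.  28.] n 287 c [593.   52.9] wh [ 47.8 138.2] a 20.7 z 14.5
z9-20 px [414.  72.] n 8731 c [ 605.1 -339.5] wh [110.4 198.1] a 4.5 z 16.8
z9-20 px [ 38. 118.] n 4232 c [447.7 206.4] wh [112.8  97.9] a 1.3 z 14.4
z9-20 px [480. 109.] n 1075 c [ 580.5 -418.6] wh [49.  49.2] a 5.2 z 16.8
z9-20 px [249. 168.] n 2519 c [ 431.8 -113.4] wh [84.3 83.2] a 11.6 z 14.5
z9-20 px [365. 214.] n 165 c [ 402.7 -321.6] wh [ 37.6 108. ] a 19.1 z 14.8
z37-50 px [26. 12.] n 245 c [572.8 197.6] wh [22.  45.9] a 33.3 z 43.5
z37-50 px [147.  22.] n 385 c [591.2  56.1] wh [ 38.8 134.8] a 16.2 z 43.6
z37-50 px [303.  60.] n 204 c [ 588.6 -154.5] wh [  3.  100.7] a 1.7 z 43.8
z37-50 px [169. 122.] n 213 c [480.5   3.4] wh [99.9  1.2] a 18.9 z 43.8
z37-50 px [ 10. 117.] n 724 c [447.5 213.9] wh [56. 19.] a 0.2 z 43.9
z37-50 px [ 98. 121.] n 232 c [457.3  94.6] wh [62.  14.8] a 6.9 z 48.5
z37-50 px [249. 173.] n 497 c [ 432.3 -113.8] wh [54.5 18. ] a 12.0 z 44.3
z37-50 px [373. 220.] n 240 c [ 403. -322.] wh [ 36.9 108.2] a 18.3 z 43.8
z76-86 px [134.  11.] n 886 c [591.4  57.8] wh [ 24.9 127.5] a 8.8 z 80.5
z76-86 px [316.  37.] n 1214 c [ 618.  -153.2] wh [ 60.3 101.4] a 3.2 z 80.6
z76-86 px [119. 125.] n 1950 c [464.4  51.2] wh [101.4 102. ] a 18.7 z 80.3
z76-86 px [375. 229.] n 327 c [ 386.4 -307. ] wh [60.  40.9] a 87.1 z 80.2
```

View pics/w18.png

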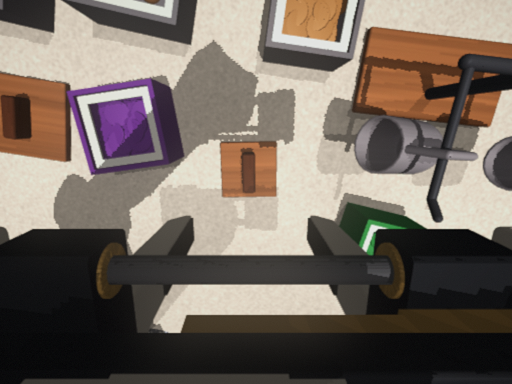

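Run:
```python
from h import *
q=R.from_euler('z',11.8,degrees=True)*R.from_euler('x',180,degrees=True)
print(rel([432.5,-113.7,19],q))
```

```text
[array([ 0.05, -0.2 , 23.11]), array([-0. ,  0.4, -1.3])]
```

>>> servo_tool:
  rot:
    - [0, 0.4, -1.3]
    - [0, 0.4, -1.3]
    - [0, 0.4, -1.3]
    - [0, 0.4, -1.3]
    - [0, 0.4, -1.3]
    - [0, 0.4, -1.3]
    - [0, 0.4, -1.3]
    - [0, 0.4, -1.3]
  slide:
    - [0, -0.2, 3.5]
    - [0, -0.2, 7]
    - [0, -0.2, 10.5]
    - [0, -0.2, 14]
    - [0, -0.2, 17]
    - [0, -0.2, 19]
    - [0, -0.2, 20]
    - [0, -0.2, 20]
  fingers: [0.6, 0.6, 0.6, 0.6, 0.6, 0.6, 0.6, 0.6]

```text
time_s: 25.03
tool_pos: [430.9, -113.6, 48.2]
tcp_rot: [-0.001, 0.995, 0.103, -0.002]
contact_force: [0.0, -0.3, 0.2]
width: 55.8
```

Run:
```python
from h import *
q=R.from_euler('z',11.8,degrees=True)*R.from_euler('x',180,degrees=True)
print(rel([432.5,-113.7,19],q),env.read_state()['contact_force'])
im,d,s=snap('wrist','w19')
```

```text
[array([0.17, 0.05, 2.92]), array([-0.1,  0.2,  0. ])] [ 0.01132878 -0.28329904  0.21452682]
```

View pics/w19.png

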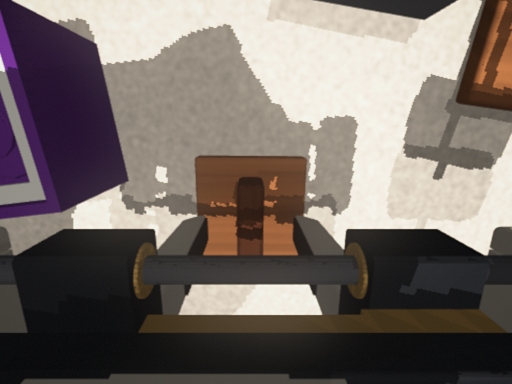

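>>> servo_tool:
  rot:
    - [0, 0.2, 0]
    - [0, 0.2, 0]
    - [0, 0.2, 0]
    - [0, 0.2, 0]
    - [0, 0.2, 0]
    - [0, 0.2, 0]
    - [0, 0.2, 0]
    - [0, 0.2, 0]
  slide:
    - [0.2, 0, 1.5]
    - [0.2, 0, 2.6]
    - [0.2, 0, 2.8]
    - [0.2, 0, 2.8]
    - [0.2, 0, 2.8]
    - [0.2, 0, 2.8]
    - [0.2, 0, 2.8]
    - [0.2, 0, 2.8]
  fingers: [0.6, 0.6, 0.6, 0.6, 0, 0, 0, 0]
  grip_force: 40

```text
time_s: 25.75
tool_pos: [434.0, -113.4, 21.9]
tcp_rot: [-0.0, 0.995, 0.103, 0.001]
contact_force: [-0.9, 0.3, 0.6]
width: 33.7
```

>>> servo_tool:
  rot:
    - [0, 0, 0]
    - [0, 0, 0]
    - [0, 0, 0]
    - [0, 0, 0]
    - [0, 0, 0]
    - [0, 0, 0]
    - [0, 0, 0]
    - [0, 0, 0]
  slide:
    - [0, 0, 0]
    - [0, 0, 0]
    - [0, 0, 0]
    - [0, 0, 0]
    - [0, 0, -2]
    - [0, 0, -6]
    - [0, 0, -10]
    - [0, 0, -14]
  fingers: [0, 0, 0, 0, 0, 0, 0, 0]

```text
time_s: 26.42
tool_pos: [432.4, -113.5, 162.8]
tcp_rot: [-0.0, 0.995, 0.103, -0.0]
contact_force: [1.0, 0.3, -1.7]
width: 17.6
```

Run:
```python
from rects import *
im,d,s=snap('wrist','w20');print(s['tool_pos'],s['contact_force'],s['width'])
im,P=cloud('wrist','w20')
v,u=np.mgrid[:384,:512]
Q=Rt(s['tcp_rot']).inv().apply(P.reshape(-1,3)-s['tool_pos']).reshape(P.shape)
m=(Q[...,2]>-6)&(Q[...,2]<15)&(abs(Q[...,0])<80)&(abs(Q[...,1])<60)&(v<252)
A=Q[m]; print(len(A),A.min(0),A.max(0)); 
M=A[A[:,2]>-2]
print('front edge x at y', [(y,round(float(np.percentile(M[abs(M[:,1]-y)<4][:,0],99)),1)) for y in (-35,-20,20,35)], 'z',[round(float(np.median(M[abs(M[:,1]-y)<4][:,2])),1) for y in (-35,-20,20,35)])
print('side edges', np.percentile(M[:,1],[0.5,99.5]))
```

```text
[ 432.44336355 -113.46781133  162.84726712] [ 1.02894631  0.2573297  -1.70901306] 17.628380690781974
6258 [ -2.81351279 -41.97015901  -5.92064154] [39.95018784 42.11714851 14.98388672]
front edge x at y [(-35, 39.7), (-20, 39.7), (20, 39.7), (35, 39.7)] z [7.7, 7.7, 7.7, 7.6]
side edges [-41.22360249  41.34182722]
```

View pics/w20.png

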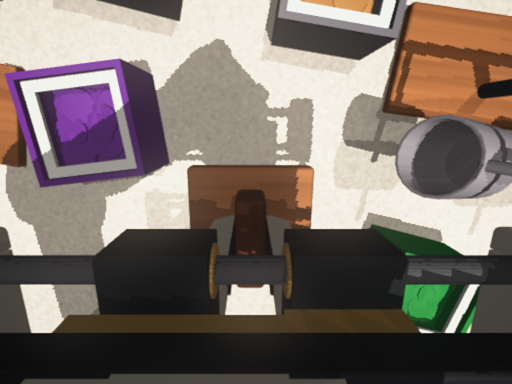

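Run:
```python
from h import *
q=R.from_euler('z',3,degrees=True)*R.from_euler('x',180,degrees=True)
print(rel([530,-155,240],q))
```

```text
[array([ 8.39,  5.79, -6.92]), array([ 0.2, -0.8,  8.8])]
```

>>> servo_tool:
  rot:
    - [0, 0, 0]
    - [0, 0, 0]
    - [0, 0, 2]
    - [0, 0, 4]
    - [0, 0, 6]
    - [0, 0, 8.8]
    - [0, 0, 8.8]
    - [0, 0, 8.8]
  slide:
    - [0, 0, -3]
    - [0, 0, -6]
    - [2, 1.5, -7]
    - [4.5, 3, -7]
    - [7, 4.5, -7]
    - [8.4, 5.8, -7]
    - [8.4, 5.8, -7]
    - [8.4, 5.8, -7]
  fingers: [0, 0, 0, 0, 0, 0, 0, 0]

```text
time_s: 27.13
tool_pos: [529.5, -155.3, 239.4]
tcp_rot: [0.001, 1.0, 0.026, 0.006]
contact_force: [-0.1, -0.2, -1.8]
width: 17.3
```

Run:
```python
from rects import *
im,d,s=snap('wrist','w21');print(s['tool_pos'],s['tcp_rot'],s['contact_force'],s['width'])
rects('w21',77,86)
im,P=cloud('wrist','w21')
v,u=np.mgrid[:384,:512]
Q=Rt(s['tcp_rot']).inv().apply(P.reshape(-1,3)-s['tool_pos']).reshape(P.shape)
m=(Q[...,2]>-2)&(Q[...,2]<15)&(abs(Q[...,0])<80)&(abs(Q[...,1])<60)&(v<252)
M=Q[m];print('lid',M.min(0),M.max(0))
```

```text
[ 529.51900468 -155.3195892   239.37124161] [7.86321530e-04 9.99649205e-01 2.58908904e-02 5.52367761e-03] [-0.11702282 -0.24634504 -1.80870794] 17.3268592091046
z77-86 px [65. 62.] n 2794 c [654.3  60.7] wh [131.  129.9] a 88.8 z 80.4
z77-86 px [252.  81.] n 2009 c [ 638.8 -152.2] wh [101.2 101.4] a 3.0 z 80.6
z77-86 px [ 77. 207.] n 1101 c [472.6  53.9] wh [ 84.4 102.7] a 19.4 z 80.3
lid [ -2.85773902 -42.08187712  -1.98199   ] [39.8096014  41.9761669  14.95891493]
```

View pics/w21.png

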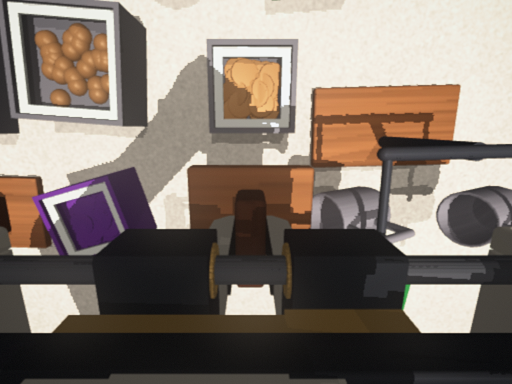

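```bash
cat > tilt.py <<'E'
from h import *
def tilt(f):
    im,P=cloud('wrist',f); _,_,p,q=load(f)
    Q=P[250:0:-1][:250].reshape(-1,3); Q=Q[np.isfinite(Q[:,2])&(abs(Q[:,2])<8)]
    A=np.c_[Q[:,0]-Q[:,0].mean(),Q[:,1]-Q[:,1].mean(),np.ones(len(Q))]
    k=np.linalg.lstsq(A,Q[:,2],rcond=None)[0]; r=Q[:,2]-A@k; g=abs(r)<3
    k=np.linalg.lstsq(A[g],Q[g,2],rcond=None)[0]
    return np.degrees(k[:2]),k[2],len(Q)
if __name__=='__main__':
    import sys
    for f in sys.argv[1:]: print(f,tilt(f))
E
python3 tilt.py w1 w2 w3 w11 w12 w18 w19 w20 w21
python3 - <<'E'
from h import *
for i in range(4):
    s=env.read_state(); print(np.round(s['tcp_rot'],4),s['tool_pos'],s['joint_pos'])
    env.get_image('top')
E
```

```text
w1 (array([0.02008592, 0.06910365]), np.float64(0.6524182323555201), 91291)
w2 (array([-0.0251318,  0.0716372]), np.float64(0.6769697494821724), 85050)
w3 (array([-0.02102033,  0.07029635]), np.float64(0.6516411145439571), 50489)
w11 (array([0.02523103, 0.07283193]), np.float64(0.6782871679642023), 106885)
w12 (array([0.02601475, 0.07082989]), np.float64(0.6445624581829843), 115643)
w18 (array([ 0.07257117, -0.01062015]), np.float64(0.6187542729883977), 70660)
w19 (array([ 0.08270053, -0.00969283]), np.float64(0.6346175213410564), 84915)
w20 (array([ 0.07533652, -0.00873942]), np.float64(0.6155120489394547), 66530)
w21 (array([ 0.07023348, -0.01727655]), np.float64(0.7177825258974169), 58068)
[4.000e-04 9.996e-01 2.590e-02 5.400e-03] [ 528.82197914 -154.85561379  239.53712566] [-0.18981225  0.5020858   0.67823209  1.70731223 -0.3605288   1.04894624
 -0.91120194]
[2.000e-04 9.996e-01 2.600e-02 5.700e-03] [ 528.64565886 -154.63743797  239.84235016] [-0.19015731  0.50114968  0.6782833   1.70783132 -0.36055468  1.04889744
 -0.91127247]
[1.000e-04 9.996e-01 2.600e-02 6.000e-03] [ 528.73471286 -154.52957029  240.15944086] [-0.19038862  0.50054409  0.6783547   1.70779285 -0.3606895   1.04884872
 -0.91139763]
[2.000e-04 9.996e-01 2.600e-02 6.400e-03] [ 528.94991613 -154.51914107  240.45637804] [-0.19052698  0.5001704   0.67840704  1.70744372 -0.36074086  1.04879017
 -0.91149241]
```

Run:
```python
from h import *
q=R.from_euler('z',3,degrees=True)*R.from_euler('x',180,degrees=True)
print(rel([641,-152.1,150],q))
```

```text
[array([11.06,  0.33,  9.21]), array([ 0. , -0.8, -0. ])]
```

>>> servo_tool:
  rot:
    - [0, -0.8, 0]
    - [0, -0.8, 0]
    - [0, -0.8, 0]
    - [0, -0.8, 0]
    - [0, -0.8, 0]
    - [0, -0.8, 0]
    - [0, -0.8, 0]
    - [0, -0.8, 0]
  slide:
    - [3, 0.1, 0]
    - [6, 0.3, 0]
    - [9, 0.3, 2]
    - [11.1, 0.3, 5]
    - [11.1, 0.3, 8]
    - [11.1, 0.3, 9.2]
    - [11.1, 0.3, 9.2]
    - [11.1, 0.3, 9.2]
  fingers: [0, 0, 0, 0, 0, 0, 0, 0]

```text
time_s: 28.05
tool_pos: [640.7, -152.2, 150.7]
tcp_rot: [0.001, 1.0, 0.026, -0.001]
contact_force: [0.6, 0.0, -1.0]
width: 17.6
```

>>> servo_tool:
  rot:
    - [0, 0, 0]
    - [0, 0, 0]
    - [0, 0, 0]
    - [0, 0, 0]
    - [0, 0, 0]
    - [0, 0, 0]
    - [0, 0, 0]
    - [0, 0, 0]
  slide:
    - [0, 0, 0]
    - [0, 0, 0]
    - [0, 0, 0]
    - [0, 0, 0]
    - [0, 0, 0]
    - [0, 0, 0]
    - [0, 0, 0]
    - [0, 0, 0]
  fingers: [0, 0, 0, 0, 0, 0, 0, 0]

```text
time_s: 28.72
tool_pos: [640.7, -152.2, 150.7]
tcp_rot: [0.001, 1.0, 0.026, -0.001]
contact_force: [-0.3, -0.5, -2.3]
width: 17.8
```

Run:
```python
from rects import *
im,d,s=snap('wrist','w22');print(s['tool_pos'],s['contact_force'],s['width'])
q=R.from_euler('z',3,degrees=True)*R.from_euler('x',180,degrees=True)
print(rel([641,-152.1,99],q))
im,P=cloud('wrist','w22')
v,u=np.mgrid[:384,:512]
Q=Rt(s['tcp_rot']).inv().apply(P.reshape(-1,3)-s['tool_pos']).reshape(P.shape)
m=(Q[...,2]>4)&(Q[...,2]<12)&(abs(Q[...,0])<80)&(abs(Q[...,1])<60)&(v<252)
M=Q[m];print('lid',M.min(0),M.max(0))
m=(P[...,2]>77)&(P[...,2]<86)&(abs(Q[...,0])<80)&(abs(Q[...,1])<60)&(v<252)
M=Q[m];print('box',M.min(0),M.max(0), len(M))
```

```text
[ 640.70476252 -152.18232603  150.73319288] [-0.268729   -0.53461786 -2.27328119] 17.800519476811505
[array([ 0.04, -0.01,  5.17]), array([ 0.1,  0.1, -0.1])]
lid [ -3.07387866 -42.13736379   4.00683836] [39.84080818 42.24352441 11.84746039]
box [ 32.70369564 -51.07296805  68.05457588] [48.77977186 50.28822939 73.6135596 ] 988
```

View pics/w22.png

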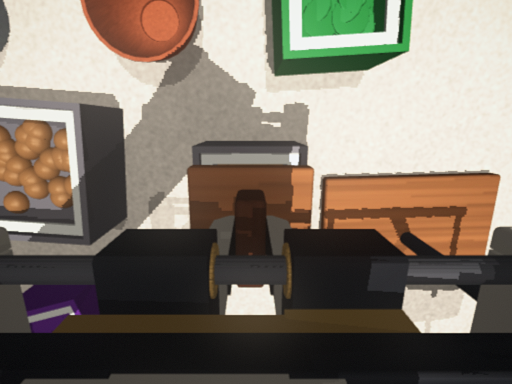

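>>> servo_tool:
  rot:
    - [0, 0, 0]
    - [0, 0, 0]
    - [0, 0, 0]
    - [0, 0, 0]
    - [0, 0, 0]
    - [0, 0, 0]
    - [0, 0, 0]
    - [0, 0, 0]
  slide:
    - [0.04, -0.04, 1.5]
    - [0.04, -0.04, 3]
    - [0.04, -0.04, 3.8]
    - [0.04, -0.04, 4.2]
    - [0.04, -0.04, 4.6]
    - [0.04, -0.04, 5]
    - [0.04, -0.04, 5.2]
    - [0.04, -0.04, 5.2]
  fingers: [0, 0, 0, 0, 0, 0, 0, 0]

```text
time_s: 29.43
tool_pos: [641.0, -151.9, 98.6]
tcp_rot: [0.001, 1.0, 0.026, -0.001]
contact_force: [0.3, 1.4, -1.6]
width: 17.5
```

>>> servo_tool:
  rot:
    - [0, 0, 0]
    - [0, 0, 0]
    - [0, 0, 0]
    - [0, 0, 0]
    - [0, 0, 0]
    - [0, 0, 0]
    - [0, 0, 0]
    - [0, 0, 0]
  slide:
    - [0, 0, 0.2]
    - [0, 0, 0.4]
    - [0, 0, 0.6]
    - [0, 0, 0.7]
    - [0, 0, 0.8]
    - [0, 0, 0.9]
    - [0, 0, 1.0]
    - [0, 0, 1.0]
  fingers: [0, 0, 0, 0, 0, 0, 0, 0]

```text
time_s: 30.1
tool_pos: [641.5, -152.2, 91.5]
tcp_rot: [0.0, 1.0, 0.026, 0.0]
contact_force: [-4.0, 1.1, 9.3]
width: 17.8
```

>>> servo_tool:
  rot:
    - [0, 0, 0]
    - [0, 0, 0]
    - [0, 0, 0]
    - [0, 0, 0]
    - [0, 0, 0]
    - [0, 0, 0]
    - [0, 0, 0]
    - [0, 0, 0]
  slide:
    - [0, 0, 0.3]
    - [0, 0, 0.5]
    - [0, 0, 0.6]
    - [0, 0, 0.7]
    - [0, 0, 0.8]
    - [0, 0, 0.9]
    - [0, 0, 1.0]
    - [0, 0, 1.0]
  fingers: [0, 0, 0, 0, 0, 0, 0, 0]

```text
time_s: 30.77
tool_pos: [641.6, -152.2, 88.0]
tcp_rot: [-0.001, 1.0, 0.026, 0.002]
contact_force: [-8.5, 5.0, 25.4]
width: 17.6
```

>>> servo_tool:
  rot:
    - [0, 0, 0]
    - [0, 0, 0]
    - [0, 0, 0]
    - [0, 0, 0]
    - [0, 0, 0]
    - [0, 0, 0]
    - [0, 0, 0]
    - [0, 0, 0]
  slide:
    - [0, 0, 0.6]
    - [0, 0, 0.8]
    - [0, 0, 0.8]
    - [0, 0, 0.6]
    - [0, 0, 0.3]
    - [0, 0, 0]
    - [0, 0, 0]
    - [0, 0, 0]
  fingers: [0, 0, 0, 0, 0, 0, 0.5, 0.5]

```text
time_s: 31.43
tool_pos: [642.0, -152.4, 88.1]
tcp_rot: [-0.001, 1.0, 0.026, 0.002]
contact_force: [-0.5, -0.0, 0.4]
width: 26.7
```

>>> servo_tool:
  rot:
    - [0, 0, 0]
    - [0, 0, 0]
    - [0, 0, 0]
    - [0, 0, 0]
    - [0, 0, 0]
    - [0, 0, 0]
    - [0, 0, 0]
    - [0, 0, 0]
  slide:
    - [0, 0, 0]
    - [0, 0, 0]
    - [0, 0, 0]
    - [0, 0, -2]
    - [0, 0, -6]
    - [0, 0, -10]
    - [0, 0, -14]
    - [0, 0, -16]
  fingers: [0.6, 0.6, 0.6, 0.6, 0.6, 0.6, 0.6, 0.6]

```text
time_s: 32.1
tool_pos: [643.1, -154.1, 253.6]
tcp_rot: [0.001, 1.0, 0.026, 0.006]
contact_force: [1.0, -0.8, 0.8]
width: 56.0
```

Run:
```python
from rects import *
im,d,s=snap('wrist','w23');print(s['tool_pos'],s['contact_force'],s['width'])
im,P=cloud('wrist','w23')
v,u=np.mgrid[:384,:512]
m=(abs(P[...,0]-639)<36)&(abs(P[...,1]+152)<36)&(P[...,2]<95)&(P[...,2]>40)&(v<250)
A=P[m];print('slab top',np.percentile(A[:,2],[2,50,98]),len(A))
g=[(round(float(np.median(A[(abs(A[:,0]-639-dx)<6)&(abs(A[:,1]+152-dy)<6)][:,2])),1)) for dx in(-30,30) for dy in(-30,30)];print(g)
dx=np.abs(P[...,0]-639);dy=np.abs(P[...,1]+152)
m=(np.maximum(dx,dy)>46)&(np.maximum(dx,dy)<49)&(P[...,2]>70)&(v<250);print('rim',np.median(P[m][:,2]))
q=R.from_euler('z',3,degrees=True)*R.from_euler('x',180,degrees=True)
snap('top','top23')
rects('top23',8,20,300,'top',384);rects('top23',36,50,60,'top',384)
```

```text
[ 643.13158056 -154.11952634  253.6479665 ] [ 1.04551551 -0.77725379  0.84769531] 55.97150421366954
slab top [79.02410797 80.49331916 82.06064222] 2339
[80.5, 80.4, 80.6, 80.6]
rim 81.20354349794684
z8-20 px [401. 186.] n 376 c [ 637.1 -394.5] wh [58.3 91.5] a 4.5 z 15.0
z8-20 px [398. 205.] n 346 c [ 574.2 -387.9] wh [ 37.3 115.5] a 4.7 z 15.2
z8-20 px [209. 244.] n 1102 c [449.7 213.3] wh [112.5 111.4] a 2.1 z 13.1
z36-50 px [296. 124.] n 98 c [817.1 -56.4] wh [86.2 66.4] a 70.6 z 42.4
z36-50 px [250. 164.] n 68 c [700.8  86.1] wh [38.8 33.8] a 61.6 z 47.2
z36-50 px [268. 169.] n 87 c [675.7  31.8] wh [41.1 61.1] a 89.9 z 47.6
z36-50 px [194. 183.] n 131 c [639.8 252.5] wh [26.5 97.3] a 88.6 z 47.0
z36-50 px [257. 188.] n 144 c [625.7  59.5] wh [97.4 31.5] a 85.3 z 47.0
z36-50 px [208. 244.] n 112 c [449.6 213. ] wh [55.6 18.3] a 1.7 z 42.8
```

View pics/w23.png

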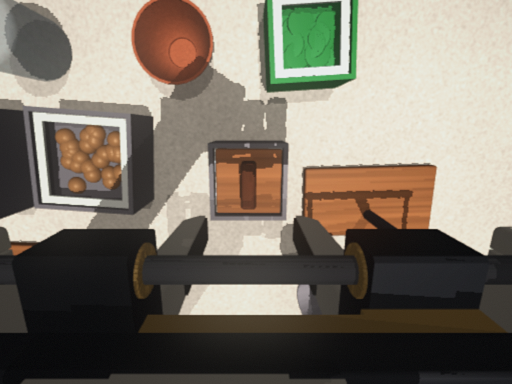

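Run:
```python
from h import *
q=R.from_euler('z',1.8,degrees=True)*R.from_euler('x',180,degrees=True)
print(rel([449.2,215.3,220],q))
```

```text
[array([-17.56, -37.93,   2.99]), array([ 0.2, -0.8,  1.1])]
```

>>> servo_tool:
  rot:
    - [0, -0.8, 1]
    - [0, -0.8, 1]
    - [0, -0.8, 1]
    - [0, -0.8, 1]
    - [0, -0.8, 1]
    - [0, -0.8, 1]
    - [0, -0.8, 1]
    - [0, -0.8, 1]
  slide:
    - [-1.7, -3.6, 0]
    - [-3.4, -7.2, 0]
    - [-5.1, -10.8, 0]
    - [-6.8, -14.6, 0]
    - [-8.5, -18.4, 0]
    - [-10.2, -22.2, 0]
    - [-12, -26, 0]
    - [-13.7, -29.6, 0]
  fingers: [0.6, 0.6, 0.6, 0.6, 0.6, 0.6, 0.6, 0.6]

```text
time_s: 32.87
tool_pos: [489.5, 136.1, 249.3]
tcp_rot: [0.002, 1.0, 0.017, -0.001]
contact_force: [0.5, 0.8, -0.3]
width: 55.7
```

Run:
```python
from h import *
q=R.from_euler('z',1.8,degrees=True)*R.from_euler('x',180,degrees=True)
print(rel([449.2,215.3,200],q))
```

```text
[array([-3.74, -8.06,  4.92]), array([0.2, 0.2, 0.2])]
```

>>> servo_tool:
  rot:
    - [0, 0, 0]
    - [0, 0, 0]
    - [0, 0, 0]
    - [0, 0, 0]
    - [0, 0, 0]
    - [0, 0, 0]
    - [0, 0, 0]
    - [0, 0, 0]
  slide:
    - [-1.5, -3, 1]
    - [-3, -6, 3]
    - [-3.7, -8, 4.9]
    - [-3.7, -8, 4.9]
    - [-3.7, -8, 4.9]
    - [-3.7, -8, 4.9]
    - [-3.7, -8, 4.9]
    - [-3.7, -8, 4.9]
  fingers: [0.6, 0.6, 0.6, 0.6, 0.6, 0.6, 0.6, 0.6]

```text
time_s: 33.53
tool_pos: [450.8, 213.0, 201.0]
tcp_rot: [0.002, 1.0, 0.016, -0.001]
contact_force: [0.5, -0.7, 0.3]
width: 55.9
```

Run:
```python
from rects import *
im,d,s=snap('wrist','w24');print(s['tool_pos'])
rects('w24',9,20);rects('w24',38,50)
q=R.from_euler('z',1.8,degrees=True)*R.from_euler('x',180,degrees=True)
print(rel([449.2,215.3,19],q))
```

```text
[450.84398694 213.03867253 200.96311431]
z9-20 px [359.  53.] n 373 c [597.7  75.9] wh [146.   60.9] a 60.8 z 14.6
z9-20 px [347. 160.] n 255 c [479.9  83.8] wh [ 70.2 140.3] a 64.2 z 14.5
z9-20 px [ 11. 157.] n 304 c [463.7 528.6] wh [22.6 59.3] a 86.3 z 14.6
z9-20 px [248. 175.] n 6196 c [448.4 214.9] wh [111.4 112. ] a 1.9 z 14.5
z38-50 px [211.  20.] n 680 c [617.6 255.1] wh [26.2 48.4] a 89.5 z 48.7
z38-50 px [371.  50.] n 500 c [594.9  72.5] wh [141.9  53.1] a 64.8 z 44.1
z38-50 px [446.  23.] n 594 c [631.5  17.9] wh [33.  36.4] a 89.8 z 48.8
z38-50 px [387.  23.] n 506 c [627.2  70.9] wh [58.8 24.9] a 88.3 z 48.8
z38-50 px [253.  45.] n 450 c [603.9 217.1] wh [34.5 23.8] a 87.8 z 48.7
z38-50 px [347. 170.] n 298 c [464.7  95.5] wh [ 52.7 117.6] a 77.0 z 44.1
z38-50 px [414. 187.] n 461 c [445.2  13.4] wh [39.8 77.8] a 61.8 z 48.6
z38-50 px [248. 181.] n 638 c [448.1 215.3] wh [55.3 17.3] a 2.1 z 44.3
[array([-0.12, -0.26, 18.19]), array([0.2, 0.1, 0. ])]
```

View pics/w24.png

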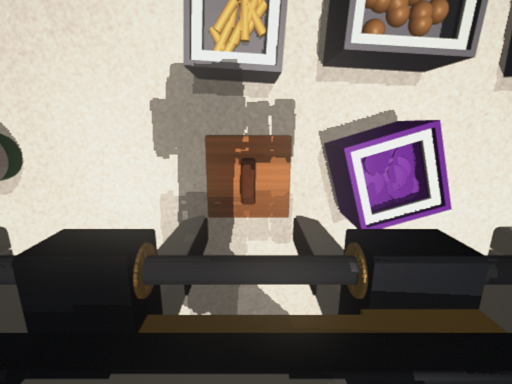

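>>> servo_tool:
  rot:
    - [0, 0, 0]
    - [0, 0, 0]
    - [0, 0, 0]
    - [0, 0, 0]
    - [0, 0, 0]
    - [0, 0, 0]
    - [0, 0, 0]
    - [0, 0, 0]
  slide:
    - [-0.1, -0.2, 3.5]
    - [-0.2, -0.2, 7]
    - [-0.2, -0.2, 10.5]
    - [-0.2, -0.2, 13]
    - [-0.2, -0.2, 15]
    - [-0.2, -0.2, 15]
    - [-0.2, -0.2, 15]
    - [-0.2, -0.2, 15]
  fingers: [0.6, 0.6, 0.6, 0.6, 0.6, 0.6, 0.6, 0.6]

```text
time_s: 34.25
tool_pos: [449.8, 214.6, 52.2]
tcp_rot: [0.001, 1.0, 0.015, 0.001]
contact_force: [0.5, 0.6, 0.8]
width: 55.9
```

Run:
```python
from h import *
q=R.from_euler('z',1.9,degrees=True)*R.from_euler('x',180,degrees=True)
print(rel([448.8,215.1,20],q))
```

```text
[array([-0.11, -0.06,  3.22]), array([ 0.1, -0.1, -0.2])]
```

>>> servo_tool:
  rot:
    - [0, 0, -0.2]
    - [0, 0, -0.2]
    - [0, 0, -0.2]
    - [0, 0, -0.2]
    - [0, 0, -0.2]
    - [0, 0, -0.2]
    - [0, 0, -0.2]
    - [0, 0, -0.2]
  slide:
    - [-0.1, 0, 1.5]
    - [-0.1, 0, 2.6]
    - [-0.1, 0, 3.1]
    - [-0.1, 0, 3.1]
    - [-0.1, 0, 3.1]
    - [-0.1, 0, 3.1]
    - [-0.1, 0, 3.1]
    - [-0.1, 0, 3.1]
  fingers: [0.6, 0.6, 0.6, 0.6, 0, 0, 0, 0]
  grip_force: 40

```text
time_s: 34.92
tool_pos: [449.3, 214.7, 21.8]
tcp_rot: [0.001, 1.0, 0.017, 0.001]
contact_force: [-0.2, -0.9, 0.2]
width: 34.0
```

>>> servo_tool:
  rot:
    - [0, 0, 0]
    - [0, 0, 0]
    - [0, 0, 0]
    - [0, 0, 0]
    - [0, 0, 0]
    - [0, 0, 0]
    - [0, 0, 0]
    - [0, 0, 0]
  slide:
    - [0, 0, 0]
    - [0, 0, 0]
    - [0, 0, 0]
    - [0, 0, 0]
    - [0, 0, -3]
    - [0, 0, -7]
    - [0, 0, -11]
    - [0, 0, -15]
  fingers: [0, 0, 0, 0, 0, 0, 0, 0]

```text
time_s: 35.58
tool_pos: [448.0, 214.4, 172.7]
tcp_rot: [0.002, 1.0, 0.017, 0.0]
contact_force: [-0.2, 1.0, -1.5]
width: 17.9
```

Run:
```python
from h import *
s=env.read_state();print(s['width'],s['contact_force'])
q=R.from_euler('z',-1.2,degrees=True)*R.from_euler('x',180,degrees=True)
print(rel([540,62,230],q))
```

```text
17.87038089314271 [-0.15281006  1.02521624 -1.48380711]
[array([ 8.69, 15.56, -5.67]), array([ 0.2, -0. ,  3.1])]
```

>>> servo_tool:
  rot:
    - [0, 0, 0]
    - [0, 0, 1]
    - [0, 0, 2]
    - [0, 0, 3.1]
    - [0, 0, 3.1]
    - [0, 0, 3.1]
    - [0, 0, 3.1]
    - [0, 0, 3.1]
  slide:
    - [1, 2, -2]
    - [2.7, 5, -4]
    - [4.5, 8, -5.7]
    - [6.2, 11, -5.7]
    - [7.8, 14, -5.7]
    - [8.7, 15.6, -5.7]
    - [8.7, 15.6, -5.7]
    - [8.7, 15.6, -5.7]
  fingers: [0, 0, 0, 0, 0, 0, 0, 0]

```text
time_s: 36.25
tool_pos: [539.7, 60.3, 229.7]
tcp_rot: [0.002, 1.0, -0.012, -0.001]
contact_force: [0.8, 0.0, -1.1]
width: 17.8
```

Run:
```python
from rects import *
im,d,s=snap('wrist','w25');print(s['tool_pos'],s['tcp_rot'],s['width'])
rects('w25',77,86)
im,P=cloud('wrist','w25')
v,u=np.mgrid[:384,:512]
Q=Rt(s['tcp_rot']).inv().apply(P.reshape(-1,3)-s['tool_pos']).reshape(P.shape)
m=(Q[...,2]>4)&(Q[...,2]<15)&(abs(Q[...,0])<80)&(abs(Q[...,1])<70)&(v<252)
M=Q[m];print('lid',M.min(0),M.max(0),np.median(M[:,2]))
f=lambda y: round(float(M[abs(M[:,1]-y)<4][:,0].max()),1)
print([f(y) for y in(-45,-25,25,45)])
```

```text
[539.69867943  60.31320722 229.65279903] [ 1.80587004e-03  9.99928958e-01 -1.17630124e-02 -6.70189517e-04] 17.831786378947132
z77-86 px [247.  70.] n 3023 c [654.2  60.6] wh [129.4 129. ] a 88.9 z 80.6
z77-86 px [91. 83.] n 3025 c [643.4 231.6] wh [ 98.5 147.6] a 88.4 z 80.4
z77-86 px [437.  86.] n 6737 c [ 639.1 -152. ] wh [101.2 103.1] a 3.0 z 80.6
lid [ -2.88430848 -56.19879952   5.10240083] [54.54243961 55.98231308 12.8979754 ] 7.592522556191313
[54.5, 54.5, 54.5, 54.4]
```

View pics/w25.png

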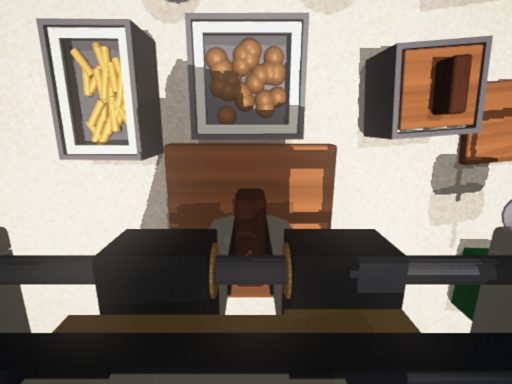

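Run:
```python
from h import *
q=R.from_euler('z',-1.1,degrees=True)*R.from_euler('x',180,degrees=True)
print(rel([655.7,60.6,150],q))
```

```text
[array([11.66, -0.11,  7.93]), array([ 0.1,  0.1, -0.1])]
```

>>> servo_tool:
  rot:
    - [0, 0, 0]
    - [0, 0, 0]
    - [0, 0, 0]
    - [0, 0, 0]
    - [0, 0, -0.1]
    - [0, 0, -0.1]
    - [0, 0, -0.1]
    - [0, 0, -0.1]
  slide:
    - [3, 0, 0]
    - [6, 0, 1]
    - [9, -0.1, 3]
    - [11.7, -0.1, 5]
    - [11.7, -0.1, 7]
    - [11.7, -0.1, 7.9]
    - [11.7, -0.1, 7.9]
    - [11.7, -0.1, 7.9]
  fingers: [0, 0, 0, 0, 0, 0, 0, 0]

```text
time_s: 36.97
tool_pos: [655.1, 61.8, 150.1]
tcp_rot: [0.001, 1.0, -0.009, -0.002]
contact_force: [-0.5, -0.4, -1.3]
width: 17.7
```

>>> servo_tool:
  rot:
    - [0, 0, 0]
    - [0, 0, 0]
    - [0, 0, 0]
    - [0, 0, 0]
    - [0, 0, 0]
    - [0, 0, 0]
    - [0, 0, 0]
    - [0, 0, 0]
  slide:
    - [0, 0, 1]
    - [0, 0, 2]
    - [0, 0, 2.5]
    - [0, 0, 2.5]
    - [0, 0, 2.5]
    - [0, 0, 2.5]
    - [0, 0, 2.5]
    - [0, 0, 2.5]
  fingers: [0, 0, 0, 0, 0, 0, 0, 0]

```text
time_s: 37.63
tool_pos: [655.3, 61.6, 125.6]
tcp_rot: [0.001, 1.0, -0.009, -0.001]
contact_force: [-0.7, 0.4, -1.8]
width: 17.6
```

Run:
```python
from rects import *
im,d,s=snap('wrist','w26');print(s['tool_pos'],s['contact_force'],s['width'])
q=R.from_euler('z',-1.1,degrees=True)*R.from_euler('x',180,degrees=True)
print(rel([655.7,60.6,99],q))
im,P=cloud('wrist','w26')
v,u=np.mgrid[:384,:512]
Q=Rt(s['tcp_rot']).inv().apply(P.reshape(-1,3)-s['tool_pos']).reshape(P.shape)
m=(Q[...,2]>4)&(Q[...,2]<12)&(abs(Q[...,0])<80)&(abs(Q[...,1])<80)&(v<252)
M=Q[m];print('lid',M.min(0),M.max(0))
m=(P[...,2]>77)&(P[...,2]<84)&(abs(Q[...,0])<80)&(abs(Q[...,1])<80)&(v<252)
M=Q[m];print('box',M.min(0),M.max(0), len(M))
```

```text
[655.30410488  61.58496226 125.60270124] [-0.69068319  0.39620682 -1.77617572] 17.577877462490797
[array([0.05, 0.1 , 2.66]), array([0.1, 0.2, 0.1])]
lid [ -2.96133048 -56.22144867   4.07851194] [54.49588952 56.00600227 11.98293464]
box [ 52.01179005 -63.32998947  42.05071337] [63.35921001 65.86697402 48.46912923] 1479
```

View pics/w26.png

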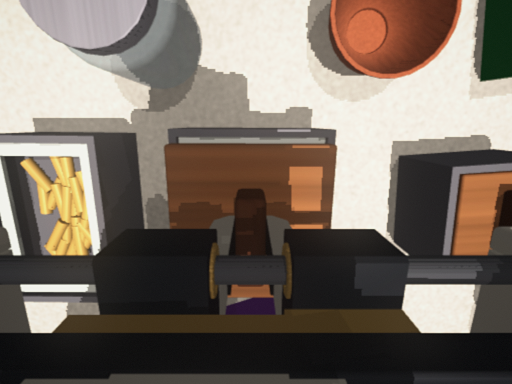

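>>> servo_tool:
  rot:
    - [0, 0, 0]
    - [0, 0, 0]
    - [0, 0, 0]
    - [0, 0, 0]
    - [0, 0, 0]
    - [0, 0, 0]
    - [0, 0, 0]
    - [0, 0, 0]
  slide:
    - [0.04, 0.12, 0.2]
    - [0.04, 0.12, 0.8]
    - [0.04, 0.12, 1.4]
    - [0.04, 0.12, 2]
    - [0.04, 0.12, 2.4]
    - [0.04, 0.12, 2.7]
    - [0.04, 0.12, 2.7]
    - [0.04, 0.12, 2.7]
  fingers: [0, 0, 0, 0, 0, 0, 0, 0]

```text
time_s: 38.35
tool_pos: [655.5, 60.4, 98.3]
tcp_rot: [0.001, 1.0, -0.009, -0.002]
contact_force: [0.2, -0.4, -1.4]
width: 17.7
```

In the mouth without contact; now press.

>>> servo_tool:
  rot:
    - [0, 0, 0]
    - [0, 0, 0]
    - [0, 0, 0]
    - [0, 0, 0]
    - [0, 0, 0]
    - [0, 0, 0]
    - [0, 0, 0]
    - [0, 0, 0]
  slide:
    - [0, 0, 0.2]
    - [0, 0, 0.4]
    - [0, 0, 0.6]
    - [0, 0, 0.8]
    - [0, 0, 1.0]
    - [0, 0, 1.1]
    - [0, 0, 1.2]
    - [0, 0, 1.2]
  fingers: [0, 0, 0, 0, 0, 0, 0, 0]

```text
time_s: 39.02
tool_pos: [656.0, 60.2, 89.1]
tcp_rot: [0.001, 1.0, -0.009, -0.001]
contact_force: [-4.1, -0.2, 8.5]
width: 17.6
```

>>> servo_tool:
  rot:
    - [0, 0, 0]
    - [0, 0, 0]
    - [0, 0, 0]
    - [0, 0, 0]
    - [0, 0, 0]
    - [0, 0, 0]
    - [0, 0, 0]
    - [0, 0, 0]
  slide:
    - [0, 0, 0.3]
    - [0, 0, 0.5]
    - [0, 0, 0.6]
    - [0, 0, 0.7]
    - [0, 0, 0.8]
    - [0, 0, 0.9]
    - [0, 0, 1.0]
    - [0, 0, 1.0]
  fingers: [0, 0, 0, 0, 0, 0, 0, 0]

```text
time_s: 39.68
tool_pos: [656.2, 60.1, 87.8]
tcp_rot: [-0.001, 1.0, -0.009, 0.0]
contact_force: [-13.1, 1.0, 34.5]
width: 17.5
```

Bottomed at z=87.8 (small lid: 88.0). Ease off, release, retreat and check.

>>> servo_tool:
  rot:
    - [0, 0, 0]
    - [0, 0, 0]
    - [0, 0, 0]
    - [0, 0, 0]
    - [0, 0, 0]
    - [0, 0, 0]
    - [0, 0, 0]
    - [0, 0, 0]
  slide:
    - [0, 0, 0.5]
    - [0, 0, 0.3]
    - [0, 0, 0.1]
    - [0, 0, 0]
    - [0, 0, 0]
    - [0, 0, 0]
    - [0, 0, 0]
    - [0, 0, 0]
  fingers: [0, 0, 0, 0, 0.5, 0.5, 0.6, 0.6]

```text
time_s: 40.35
tool_pos: [656.1, 60.2, 87.3]
tcp_rot: [-0.001, 1.0, -0.009, 0.0]
contact_force: [-0.0, 0.6, -0.3]
width: 39.8
```

>>> servo_tool:
  rot:
    - [0, 0, 0]
    - [0, 0, 0]
    - [0, 0, 0]
    - [0, 0, 0]
    - [0, 0, 0]
    - [0, 0, 0]
    - [0, 0, 0]
    - [0, 0, 0]
  slide:
    - [0, 0, 0]
    - [0, 0, 0]
    - [0, 0, -1]
    - [0, 0, -4]
    - [0, 0, -8]
    - [0, 0, -12]
    - [0, 0, -16]
    - [0, 0, -18]
  fingers: [0.6, 0.6, 0.6, 0.6, 0.6, 0.6, 0.6, 0.6]

```text
time_s: 41.02
tool_pos: [658.1, 58.6, 274.2]
tcp_rot: [-0.001, 1.0, -0.009, 0.005]
contact_force: [1.1, 0.2, 0.6]
width: 55.7
```

Run:
```python
from rects import *
im,d,s=snap('wrist','w27');print(s['tool_pos'],s['contact_force'],s['width'])
im,P=cloud('wrist','w27')
v,u=np.mgrid[:384,:512]
X,Y=P[...,0]-654.2,P[...,1]-60.6
for dx in(-45,0,45):
  print([round(float(np.median(P[...,2][(abs(X-dx)<6)&(abs(Y-dy)<6)&(v<250)])),1) for dy in(-45,45)])
mm=np.maximum(abs(X),abs(Y)); print('rim',np.median(P[...,2][(mm>59.5)&(mm<63)&(P[...,2]>70)&(v<250)]))
snap('top','top27');snap('scene','sc27')
rects('top27',8,20,300,'top',384)
cv2.imwrite('pics/sc27z.png',cv2.resize(cv2.imread('pics/sc27.png')[100:330,60:400],None,fx=2.3,fy=2.3,interpolation=cv2.INTER_CUBIC))
```

```text
[658.13388411  58.61142835 274.16334082] [1.0619291  0.15915152 0.60197014] 55.747783200278896
[80.5, 80.3]
[80.6, 80.6]
[80.8, 371.9]
rim 80.44934764644933
z8-20 px [377. 191.] n 1439 c [ 607. -342.] wh [109.8 201.6] a 4.5 z 15.3
z8-20 px [397. 205.] n 354 c [ 574.1 -387.1] wh [ 37.5 115.6] a 4.5 z 14.9
z8-20 px [282. 369.] n 633 c [ 67.8 -16.3] wh [171.3  65.5] a 80.2 z 12.1
```

View pics/sc27z.png

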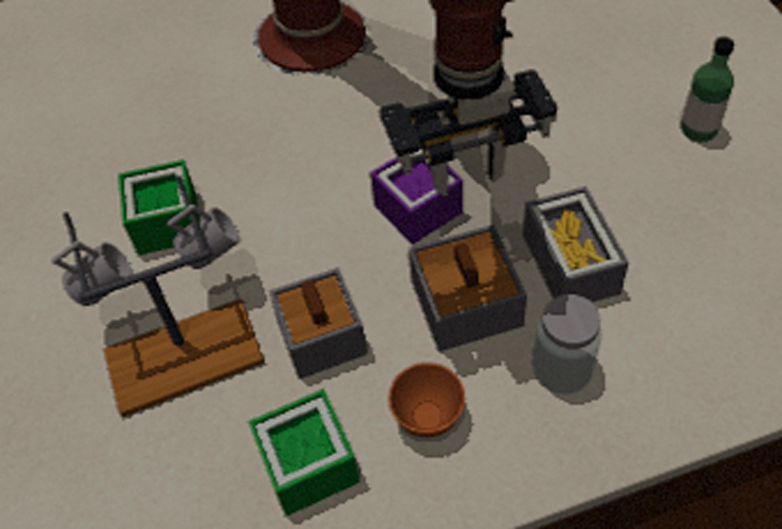

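View pics/top27.png

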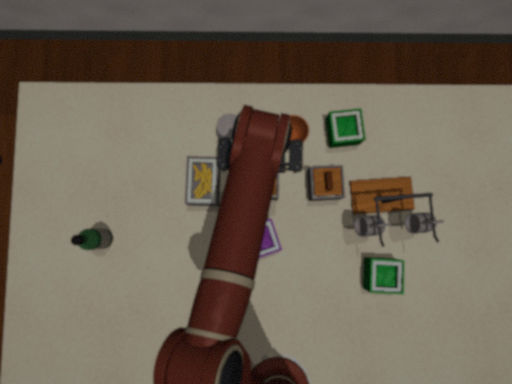

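View pics/w27.png

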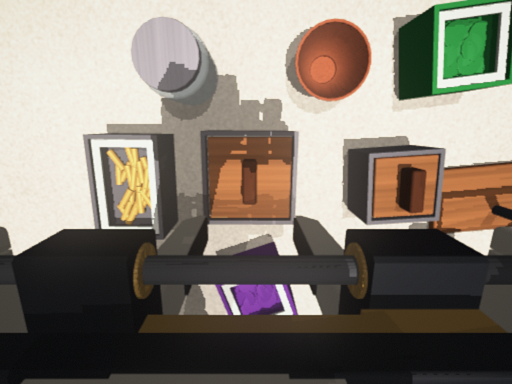

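```bash
python3 -c "
from bench import env
print(env.finish_job())"
```

```text
the job is handed in; nothing more can be done
None
```

The job is done and handed in at about 41 s of robot time. I hung the cup from the large box on the right hook first, then the counter cup on the left hook. After that I pressed the small lid and then the large lid home. No long lid was visible on the counter, so the long box stays open.

- **Lids:** in the wrist depth images both slab tops read about 80.5 mm. The large box's rim read 80.4 mm and the small box's 80.5–81 mm, so both lids are flush. One of the six points I sampled on the large lid fell on the gripper and gave no reading. The measured wrist force peaked at about 37 N while pressing.
- **Cups:** both hang by their handle loops in the last scene and top views. The contact force was near zero after I released each one, and the gripper was well clear of everything at the end.
- **Left alone:** I did not touch the jar, bottle, bowl or the green and purple look-alike boxes. I judged that they had not moved from the final pictures only, without measuring them again.

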